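# Wipe the plaster chips off a sloping conservation board

## Robot

A 6-joint arm with a two-finger parallel gripper is mounted at the origin on the work surface. World frame = base frame: x ahead of the robot, y to its left, z up, the work surface at z = 0. Lengths are in m, angles in rad, forces in N, time in s.
With the tool pointing down it reaches from about 0.375 to 0.9 m from the base axis. Payload 3.1 kg.
Tool frame: the origin (TCP) lies midway between the tips of the shut fingers; the grasp point (between the pads) lies behind it (r.hold_point_z is the z of the grasp point in the tool frame, in m); z points along the fingers, y is the line along which they close (so a half turn about z gives the same grasp; the last joint's range is limited). The gripper opens to 87 mm and grips with 3 to 60 N. Pads are 19 mm wide; open, the fingers measure 117 mm over their backs; the gripper's body (75 mm by 190 mm) begins 51 mm behind the grasp point.
Start: joints at [1.026, 0.527, 1.433, -0, 1.181, -0.178], TCP at [0.224, 0.584, 0.223] pointing down, gripper open.
Joint ranges: [-3.08, 3.08], [-0.75, 2.2], [0.22, 2.44], [-1.43, 4.57], [0, 2.65], [-2.85, 2.85]. Speed limits (rad/s): [2.79, 2.79, 3.14, 3.14, 3.14, 3.14].

## Interface

Orientations are given as a rotation vector (axis times angle).
In Python, from rig import r, cams, sign_off gives the robot as it stands.
- The arm moves only by the tool jog_arm, never from a script. Its argument "rows" is a list of rows, each an object of numbers: "x", "y", "z": the shift along the world's x, y, z normalised to -1 to 1, where 1 is 0.06 m; "wx", "wy", "wz": the turn, a rotation vector about the world's x, y, z normalised to -1 to 1, where 1 is 8 degrees; "grip": the opening, from -1 (shut) to 1 (fully open). A call has 1 to 20 rows; each row shifts and turns the commanded pose from where the row before left it; what a row does not reach is not made up. A row lasts 1/8 s, in which the tool goes at most 62.5 mm and 10.7 degrees, less where a joint would pass 70% of its speed; a pose out of reach is approached as far as the arm can. A call with a number of a shift or a turn outside -1 to 1 is refused whole. A call with a gripper value outside its range is refused whole. The fingers move at their own pace and stop on an object; "squeeze" is the grip in N (left out, the last holds). Time passes only in rows, so rows that do not move let the fingers close. It gives the time, the measured TCP pose, the force, the opening and the grip force at its end, in the units of the state.
- r.get_obs(): the state, without advancing time (a new reading comes with each control period).
- cams.get_image(name): name is "scene" or "side" or "wrist"; returns a dict with "img" (420x560x3 uint8, red, green, blue), "mtx" (3x3 intrinsics, pixels), "cam_to_world" (4x4, takes a point from camera to world coordinates); the wrist camera has in their place "hand_eye" (4x4, takes a point from camera to tool coordinates, whose origin is the TCP and whose axes are the flange's). Camera axes: x right, y down, z forward; pixel columns grow to the right and rows downward; lengths in m; the calibration is good to about 2 mm. The wrist camera is an equidistant fisheye: a pixel r from the principal point sees the ray r / f radians off the axis. A picture is of the moment at which its call begins: read the wrist's pose just before it. There is no depth.
- sign_off(): hands the job in; it is judged then, once.
The state is a dict: "time": time; "qpos": joint angles; "dq": joint speeds; "joint_torque": joint torques, N m; "tool_pos": TCP position; "tcp_rot": TCP orientation; "contact_force": force on the tool from outside, world axes, zero at the start; "ft_torque": the same for the moment, N m; "width": opening from 0.0 (shut) to 1.0 (fully open); "gripper_force": force on a finger pad.
Only numpy, scipy, OpenCV 4.12 (cv2) and the standard library are available. Lean on these libraries where they do the work, as an engineer would, in place of code of your own. Each camera call takes 0.05 s, during which the arm holds its last target. There are 200 camera calls.

## Task

Pick up the wooden scraper block and use it to wipe all four loose plaster chips off the sloping board and over its side edge into the cardboard tray; do not touch the chips with the gripper, and do not touch the clay tablet that is fixed to the board with either scraper or gripper. Then stand the scraper upright in its grey rest again and let go. Leave the spectacles, the jar and the sample box where they are.

Things in the scene. Friction and masses are not known exactly. Their poses are not given: they have to be found in the camera images.
- board: Grey board 240 (up the slope) x 280 x 12 mm, fixed, sloping 25 degrees, rising away from the robot. Origin: centre of its top face, 96 mm above the table; x up the slope along the face, y along its level width, z out of the face. Along the lower edge, outside x = -120 mm, a lip 8 mm thick stands 14 mm proud of the face; the other three edges are open. It varies in place and, by 0.2 rad, in heading.
- tablet: Terracotta tablet with a raised round boss, fixed to the board's face in its upper half, 70 (board x) x 80 (board y) mm, 18 mm thick, 28 mm at the boss. Origin: centre of its underside, on the board's face; axes parallel to the board's. Its place on the board varies. Not to be touched by scraper or gripper.
- chip0: Loose white plaster chip, roughly 60 x 41 x 10 mm, 30 g, lying on the board between the tablet and the lip, on the board's -y half, at any angle. Origin: centre of its underside; x along its length, z its thickness.
- chip1: As chip0, lying between tablet and lip on the board's +y half.
- chip2: As chip0, lying beside the tablet on its -y side, its length roughly up the slope. Friction holds the chips on the slope, but they can be pushed easily.
- chip3: As chip2, on the tablet's +y side.
- tray: Fixed cardboard tray on the table against one side of the board (left or right, varies), 250 (x) x 230 (y) mm, walls 4 mm thick, 25 mm high. Origin: centre of its underside, axes level. Parallel to the board's sides, centred on them within 20 mm; its near wall is tucked 15 mm under the board's side edge, so that what is pushed over that edge drops in.
- rest: Fixed grey plastic rest for the scraper on the other side of the board, an open box 136 (x) x 56 (y) x 20 mm high, walls and floor 5 mm thick (inside 126 x 46 mm). Origin: centre of its underside; x along its length, level.
- scraper: Wooden scraper block, about 150 g, loose, standing upright in the rest. Blade 100 mm long (x), 20 mm thick (y), 42 mm high; on it a handle 56 mm long (x), 20 mm thick (y), its top 100 mm above the blade's lower face. Origin: centre of the blade's lower face; z up through the handle. The same turned half round.
- spectacles: Black spectacles lying open on the table just beyond the board, 135 x 120 x 42 mm. Origin: on the table, middle of the front frame. Bystander.
- jar: Glass jar, 72 mm across, with brushes standing in it, 155 mm high in all, to one side, beyond the tray or the rest. Origin: centre of its underside. Bystander.
- samplebox: Clear sample box 80 x 120 x 38 mm to one side, beyond the tray or the rest. Origin: centre of its underside. Bystander.
Not all that is in view belongs to the job. What is shaped like the scraper but turquoise is not meant.

How it is judged:
On the way, in this order (a step that is already met when the one before it is completed fails the run):
1. the scraper is lifted out of its rest (z of scraper in the frame of rest above 0.04 m), for 0.1 s.
2. all four chips lie in the tray (x of chip0 in the frame of tray between -0.125 and 0.125 m and y of chip0 in the frame of tray between -0.115 and 0.115 m and height (world z) of each of chip0, chip1, chip2, chip3 below 0.06 m and x of chip1 in the frame of tray between -0.125 and 0.125 m and y of chip1 in the frame of tray between -0.115 and 0.115 m and x of chip2 in the frame of tray between -0.125 and 0.125 m and y of chip2 in the frame of tray between -0.115 and 0.115 m and x of chip3 in the frame of tray between -0.125 and 0.125 m and y of chip3 in the frame of tray between -0.115 and 0.115 m), for 0.2 s.
3. the scraper stands in its rest again (x of scraper in the frame of rest between -0.03 and 0.03 m and y of scraper in the frame of rest between -0.025 and 0.025 m and z of scraper in the frame of rest below 0.01 m and angle between scraper's own z axis and vertical below 0.12 rad and linear speed of scraper below 0.02 m/s), for 0.2 s.
At the end, for the whole second after the job is handed in: All four chips lie in the tray (moving at less than 0.1 m/s, their origins inside its outline and less than 60 mm above the table), and the scraper stands at rest and released in its rest, on its floor within 5 mm, within 30 mm of its centre lengthwise and 25 mm crosswise, upright within 0.12 rad (all of step 2 and all of step 3 and linear speed of each of chip0, chip1, chip2, chip3 below 0.1 m/s); the robot touches nothing.
It fails at once if the gripper or arm touches a chip (contact force between any of the fingers, the arm and chip0 above 0.5 N or contact force between any of the fingers, the arm and chip1 above 0.5 N or contact force between any of the fingers, the arm and chip2 above 0.5 N or contact force between any of the fingers, the arm and chip3 above 0.5 N).
It fails at once if the tablet is touched with scraper, gripper or arm (contact force between any of scraper, the fingers, the arm and tablet above 0.5 N).
It fails at once if a bystander (spectacles, jar, sample box) is moved more than 15 mm (distance of any of spectacles, jar, samplebox from where it was at the start of the episode above 0.015 m).
It also fails if it takes over 67 s, if anything falls off the work surface, if the arm or the gripper's body presses on something with over 40 N, if the wrist force passes 120 N, or if a joint passes its speed limit or range.

## Working session

There is one attempt and no reset: what is moved stays moved. The work goes in short steps, Python scripts to look and compute and a tool call to move; the robot and the scene stay as the last step left them, time stands still between calls to the robot, and variables do not carry over. Pictures are saved under pics/ and viewed, at most 10 in all, crops included, and the job is handed in when it is done.

Besides the shell and the picture viewer there is one more tool, called after "Emit:" as name(argument=value, ...), one argument or row to a line, values as JSON. jog_arm: Moves the arm, as the interface text tells. Its arguments: {"type":"object","properties":{"rows":{"type":"array","items":{"type":"object","properties":{"x":{"type":"number","minimum":-1,"maximum":1},"y":{"type":"number","minimum":-1,"maximum":1},"z":{"type":"number","minimum":-1,"maximum":1},"wx":{"type":"number","minimum":-1,"maximum":1},"wy":{"type":"number","minimum":-1,"maximum":1},"wz":{"type":"number","minimum":-1,"maximum":1},"grip":{"type":"number"}}}},"squeeze":{"type":"number"}},"required":["rows"]}

```bash
ls; mkdir -p pics; cat > h.py <<'E'
from rig import r,cams,sign_off
import numpy as np,cv2,pickle
E
python3 - <<'E'
from h import *
o=r.get_obs();print(o,r.hold_point_z)
d={}
for n in ["scene","side","wrist"]:
    d[n]=cams.get_image(n);cv2.imwrite(f"pics/{n}0.png",d[n]["img"][:,:,::-1])
    print(n,d[n]["mtx"],d[n].get("cam_to_world",d[n].get("hand_eye")))
pickle.dump((o,d),open("d0.pkl","wb"))
E
```

```text
pics
{'time': 0.0, 'qpos': array([ 1.02650270e+00,  5.28458850e-01,  1.43391649e+00, -2.86777921e-06,
        1.18137423e+00, -1.78501060e-01]), 'dq': array([ 3.36628685e-04,  1.89566214e-03, -1.94822826e-03, -1.50754204e-03,
        4.83561835e-05, -3.99174705e-04]), 'joint_torque': array([ 6.49678805e-04, -4.40032268e+01, -1.76594335e+01,  6.33468828e-02,
        5.81604894e-02, -1.61035432e-04]), 'tool_pos': array([0.22314321, 0.58302161, 0.22157161]), 'tcp_rot': array([-0.57124732, -3.08844543,  0.00316992]), 'contact_force': array([-0.33040616,  0.74892046, -0.38443637]), 'ft_torque': array([ 0.04700818, -0.00386554,  0.07361652]), 'gripper_force': 0.0, 'width': 1.002975212263257} -0.0187
scene [[401.12071554   0.         276.13945228]
 [  0.         401.12071554 209.19707525]
 [  0.           0.           1.        ]] [[ 0.85600159  0.4089418  -0.31627185  0.9905607 ]
 [ 0.51692278 -0.68560074  0.5125841  -0.57656432]
 [-0.00721914 -0.60226093 -0.79826666  1.01802701]
 [ 0.          0.          0.          1.        ]]
side [[419.75200429   0.         273.41870398]
 [  0.         419.75200429 211.97612655]
 [  0.           0.           1.        ]] [[-0.9974489  -0.04496766  0.05544007  0.55764274]
 [-0.07122401  0.57493594 -0.81509251  1.1499563 ]
 [ 0.00477831 -0.8169618  -0.576672    0.91123876]
 [ 0.          0.          0.          1.        ]]
wrist [[325.1922621    0.         279.29543225]
 [  0.         325.1922621  207.14084068]
 [  0.           0.           1.        ]] [[-1.15882834e-04 -9.70896616e-01 -2.39498949e-01  6.48614738e-02]
 [ 9.99999862e-01 -2.35295957e-04  4.70003027e-04 -3.91054157e-05]
 [-5.12677483e-04 -2.39498862e-01  9.70896510e-01 -1.60434098e-01]
 [ 0.00000000e+00  0.00000000e+00  0.00000000e+00  1.00000000e+00]]
```

View pics/scene0.png

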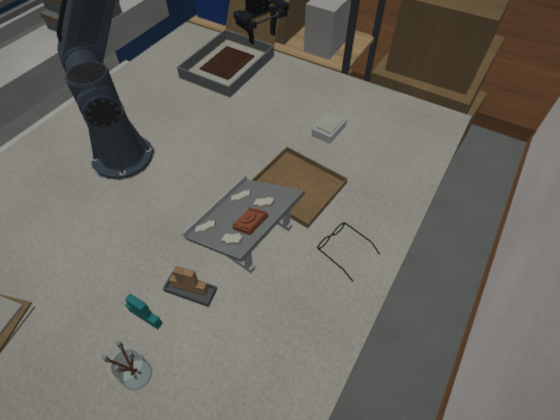

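View pics/side0.png

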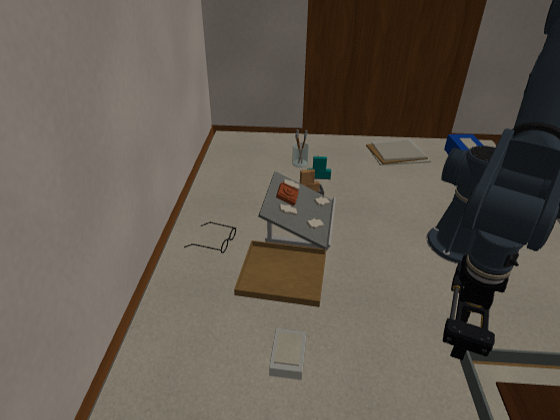

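```bash
cat >> h.py <<'E'
from scipy.spatial.transform import Rotation as R
def ray(c,uv):
    T=c["cam_to_world"];d=np.linalg.inv(c["mtx"])@np.r_[uv,1];return T[:3,3],T[:3,:3]@d
def onz(c,uv,z):
    o,d=ray(c,uv);return o+d*(z-o[2])/d[2]
E
python3 - <<'E'
from h import *
o,d=pickle.load(open("d0.pkl","rb"));s=d["scene"]
for n,uv,z in [("lowR",(185,235),.045),("lowL",(248,178),.045),("upL",(305,190),.147),("upR",(243,258),.147),("rest",(190,291),.0),("scr top",(183,270),.1),("jar",(132,370),.03),("box",(330,128),.03),("trayfar",(288,149),.025),("trayfarx",(347,181),.025),("tray3",(307,222),.025),("spec",(330,237),.03),("turq",(143,310),.03)]:
    print(n,onz(s,uv,z).round(3))
im=s["img"][140:320,150:360];cv2.imwrite("pics/c1.png",cv2.resize(im,None,fx=3.3,fy=3.3,interpolation=cv2.INTER_CUBIC)[:,:,::-1])
E
```

```text
lowR [ 0.426 -0.168  0.045]
lowL [0.462 0.11  0.045]
upL [0.68  0.082 0.147]
upR [ 0.653 -0.19   0.147]
rest [ 0.529 -0.287  0.   ]
scr top [ 0.522 -0.278  0.1  ]
jar [ 0.552 -0.527  0.03 ]
box [0.576 0.475 0.03 ]
trayfar [0.496 0.308 0.025]
trayfarx [0.736 0.279 0.025]
tray3 [0.702 0.067 0.025]
spec [0.787 0.051 0.03 ]
turq [ 0.471 -0.401  0.03 ]
```

View pics/c1.png

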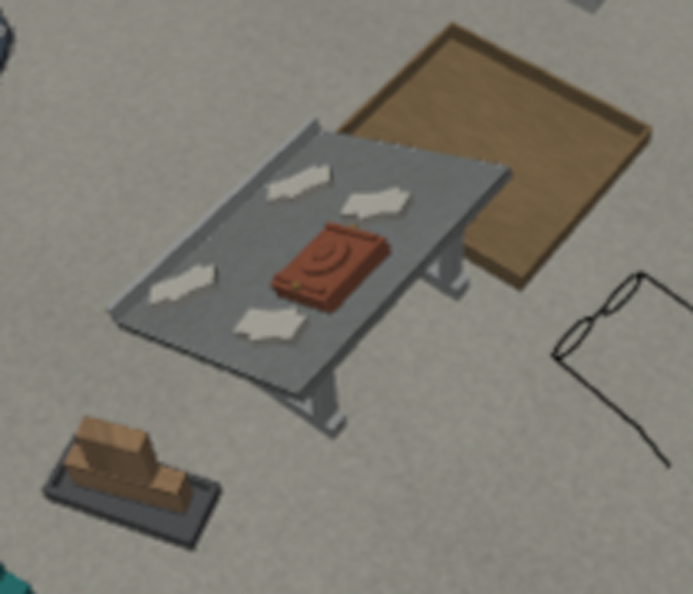

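Emit:
jog_arm(
  rows=[
    {"z":0.6,"y":-0.5},
    {"x":0.36,"y":-0.9,"z":0.25,"wz":0.18},
    {"x":0.36,"y":-0.9,"z":0.25,"wz":0.18},
    {"x":0.36,"y":-0.9,"z":0.25,"wz":0.18},
    {"x":0.36,"y":-0.9,"z":0.25,"wz":0.18},
    {"x":0.36,"y":-0.9,"z":0.25,"wz":0.18},
    {"x":0.36,"y":-0.9,"z":0.25,"wz":0.18},
    {"x":0.36,"y":-0.9,"z":0.25,"wz":0.18},
    {"x":0.36,"y":-0.9,"z":0.25,"wz":0.18},
    {"x":0.36,"y":-0.9,"z":0.25,"wz":0.18},
    {"x":0.36,"y":-0.9,"z":0.25,"wz":0.18},
    {"x":0.36,"y":-0.9,"z":0.1,"wz":0.18},
    {"x":0.36,"y":-0.9,"wz":0.18},
    {},
    {},
    {},
  ],
)

```text
validation failed for argument at $.ro...
```

```bash
python3 - <<'E'
from h import *
o=r.get_obs();w=cams.get_image("wrist");s=cams.get_image("scene");pickle.dump((o,w,s),open("d1.pkl","wb"))
print(o["tool_pos"],o["tcp_rot"])
cv2.imwrite("pics/w1.png",cv2.resize(w["img"],(800,600),interpolation=cv2.INTER_CUBIC)[:,:,::-1])
E
```

```text
[0.22321627 0.5831604  0.22179493] [-5.71215847e-01 -3.08860468e+00  2.50814200e-03]
```

View pics/w1.png

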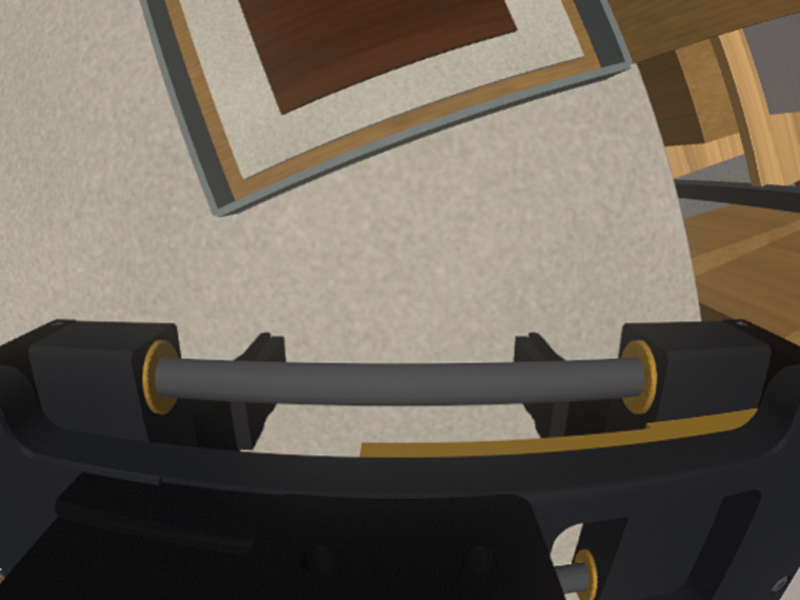

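Emit:
jog_arm(
  rows=[
    {"x":0.1,"y":-0.4,"z":0.3,"wx":0,"wy":0,"wz":-1,"grip":1},
    {"x":0.2,"y":-0.6,"z":0.2,"wx":0,"wy":0,"wz":-1,"grip":1},
    {"x":0.2,"y":-0.6,"z":0.2,"wx":0,"wy":0,"wz":-1,"grip":1},
    {"x":0.2,"y":-0.6,"z":0.2,"wx":0,"wy":0,"wz":-1,"grip":1},
    {"x":0.2,"y":-0.6,"z":0.2,"wx":0,"wy":0,"wz":-1,"grip":1},
    {"x":0.2,"y":-0.6,"z":0.2,"wx":0,"wy":0,"wz":-1,"grip":1},
    {"x":0.2,"y":-0.6,"z":0.2,"wx":0,"wy":0,"wz":-1,"grip":1},
    {"x":0.2,"y":-0.6,"z":0.2,"wx":0,"wy":0,"wz":-1,"grip":1},
    {"x":0.2,"y":-0.6,"z":0.2,"wx":0,"wy":0,"wz":-1,"grip":1},
    {"x":0.2,"y":-0.6,"z":0.2,"wx":0,"wy":0,"wz":-1,"grip":1},
    {"x":0.2,"y":-0.6,"z":0.2,"wx":0,"wy":0,"wz":-1,"grip":1},
    {"x":0.2,"y":-0.6,"z":0.2,"wx":0,"wy":0,"wz":-1,"grip":1},
    {"x":0.2,"y":-0.6,"z":0.2,"wx":0,"wy":0,"wz":-1,"grip":1},
    {"x":0.2,"y":-0.6,"z":0.2,"wx":0,"wy":0,"wz":-1,"grip":1},
    {"x":0.2,"y":-0.6,"z":0.2,"wx":0,"wy":0,"wz":-1,"grip":1},
    {"x":0.2,"y":-0.6,"z":0.1,"wx":0,"wy":0,"wz":-1,"grip":1},
    {"x":0.2,"y":-0.6,"z":0.1,"wx":0,"wy":0,"wz":-1,"grip":1},
    {"x":0.2,"y":-0.6,"z":0,"wx":0,"wy":0,"wz":-1,"grip":1},
    {"x":0.2,"y":-0.6,"z":0,"wx":0,"wy":0,"wz":-1,"grip":1},
    {"x":0.2,"y":-0.4,"z":0,"wx":0,"wy":0,"wz":-1,"grip":1},
  ],
  squeeze=35,
)

```text
time: 2.75
tool_pos: [0.4576, -0.1139, 0.4204]
tcp_rot: [3.141, -0.036, -0.0]
contact_force: [0.9, 0.3, 0.0]
width: 1.0
gripper_force: 0.0
```

Emit:
jog_arm(
  rows=[
    {"grip":1},
    {"grip":1},
  ],
)

```text
validation failed for argument at $.ro...
```

```bash
python3 - <<'E'
from h import *
o=r.get_obs();w=cams.get_image("wrist");pickle.dump((o,w),open("d1.pkl","wb"))
print(o["time"],o["tool_pos"],R.from_rotvec(o["tcp_rot"]).as_matrix(),o["qpos"])
cv2.imwrite("pics/w2.png",cv2.resize(w["img"],(800,600),interpolation=cv2.INTER_CUBIC)[:,:,::-1])
E
```

```text
2.75 [ 0.45763168 -0.11389689  0.42043814] [[ 9.99740579e-01 -2.27761782e-02 -1.45816049e-04]
 [-2.27761832e-02 -9.99740589e-01 -3.26456994e-05]
 [-1.45034678e-04  3.59583634e-05 -9.99999989e-01]] [-4.81465252e-01  1.23260772e-01  1.49314069e+00 -9.65585986e-05
  1.52530531e+00  1.11211362e+00]
```

View pics/w2.png

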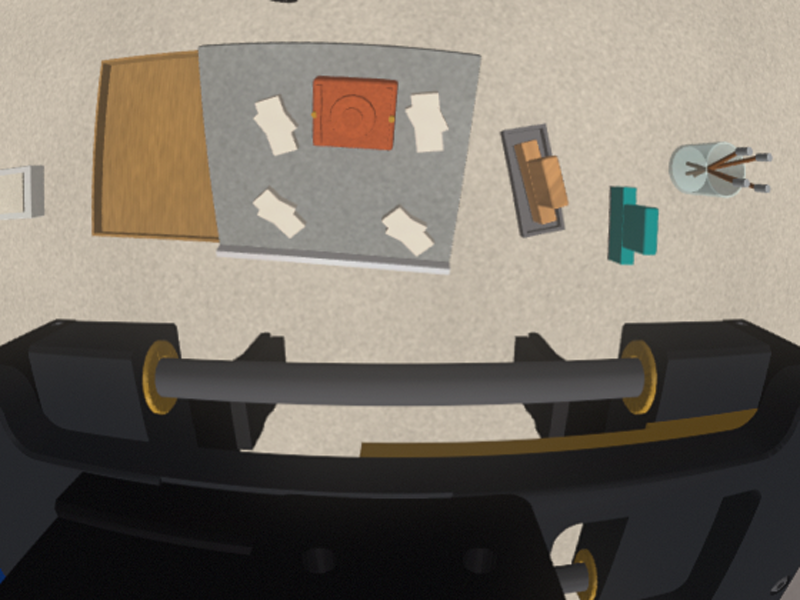

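```bash
cat >> h.py <<'E'
from scipy.optimize import least_squares
def wray(o,w,uv):   # uv in native pixels; tool pose from obs
    T=np.eye(4);T[:3,:3]=R.from_rotvec(o["tcp_rot"]).as_matrix();T[:3,3]=o["tool_pos"];T=T@w["hand_eye"]
    K=w["mtx"];p=(np.array(uv)-K[:2,2])/K[0,0];t=np.hypot(*p)
    return T[:3,3],T[:3,:3]@np.r_[p/t*np.sin(t),np.cos(t)]
def onplane(o,d,p,n): return o+d*(((p-o)@n)/(d@n))
def bframe(q):
    Rm=R.from_euler("ZY",[q[2],-np.deg2rad(25)]).as_matrix();return np.r_[q[:2],.096],Rm
E
cat > m.py <<'E'
from h import *
o,w=pickle.load(open("d1.pkl","rb"));S=560/800
ry=lambda v:wray(o,w,np.array(v)*S)
cor=[((200,47),(.12,.14)),((480,56),(.12,-.14)),((450,265),(-.12,-.14)),((219,246),(-.12,.14))]
def res(q):
    p,Rm=bframe(q);return np.concatenate([(Rm.T@(onplane(*ry(v),p,Rm[:,2])-p))[:2]-b for v,b in cor])
f=least_squares(res,[.555,-.04,-.12]);p,Rm=bframe(f.x);print("board",f.x.round(4),f.fun.round(4))
B=lambda v,h=0:(Rm.T@(onplane(*ry(v),p+Rm[:,2]*h,Rm[:,2])-p))[:2].round(4)
print("tablet",[B(v,.018) for v in [(316,77),(397,80),(391,151),(313,148)]])
for n,vs in dict(chip0=[(383,221),(404,207),(434,242),(420,256)],chip1=[(253,209),(266,189),(305,221),(291,237)],chip2=[(411,95),(438,92),(443,150),(415,152)],chip3=[(254,105),(279,96),(298,146),(274,156)]).items():
    print(n,[B(v,.01) for v in vs])
Z=np.array([0,0,1.])
rc=np.array([onplane(*ry(v),Z*.02,Z) for v in [(502,131),(549,124),(564,230),(521,237)]])
c=rc.mean(0);L=(rc[0]+rc[1]-rc[2]-rc[3])/2;print("rest",c,np.linalg.norm(L),np.linalg.norm(rc[0]-rc[1]),np.arctan2(L[1],L[0]))
h=np.array([onplane(*ry(v),Z*.105,Z) for v in [(530,160),(553,156),(567,206),(545,210)]]);print("handle",h.round(3),h.mean(0))
E
python3 m.py
```

```text
board [ 0.5509 -0.0454 -0.111 ] [ 0.     -0.003   0.0015  0.0029 -0.0012 -0.0006 -0.0005  0.0007]
tablet [array([0.0911, 0.013 ]), array([ 0.0926, -0.0622]), array([ 0.0205, -0.0619]), array([0.0181, 0.0155])]
chip0 [array([-0.0644, -0.0588]), array([-0.045, -0.08 ]), array([-0.0854, -0.1169]), array([-0.1058, -0.1034])]
chip1 [array([-0.0605,  0.0869]), array([-0.0348,  0.0698]), array([-0.0719,  0.0273]), array([-0.0942,  0.0445])]
chip2 [array([ 0.0771, -0.0763]), array([ 0.0828, -0.1012]), array([ 0.0237, -0.113 ]), array([ 0.0186, -0.0856])]
chip3 [array([0.0595, 0.0775]), array([0.0691, 0.0513]), array([0.0164, 0.0327]), array([0.0042, 0.0587])]
rest [ 0.52611095 -0.28237967  0.02      ] 0.1336356060277738 0.061506035926201644 0.16628541305308525
handle [[ 0.547 -0.252  0.105]
 [ 0.552 -0.277  0.105]
 [ 0.5   -0.294  0.105]
 [ 0.495 -0.268  0.105]] [ 0.52343711 -0.27273514  0.105     ]
```

```bash
python3 - <<'E'
from h import *
o,w=pickle.load(open("d1.pkl","rb"))
cv2.imwrite("pics/w3.png",cv2.resize(w["img"][80:172,340:410],None,fx=6.5,fy=6.5,interpolation=cv2.INTER_CUBIC)[:,:,::-1])
E
```

```text
(no output)
```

View pics/w3.png

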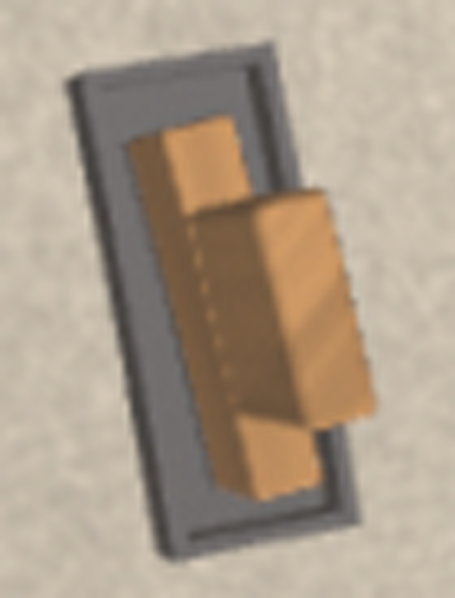

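```bash
python3 - <<'E'
from h import *
o,w=pickle.load(open("d1.pkl","rb"));Z=np.array([0,0,1.])
for n,z,vs in [("handle",.105,[(258,200),(325,190),(375,410),(308,428)]),("blade",.047,[(165,130),(235,115),(322,482),(250,500)]),("rest",.02,[(68,80),(272,42),(358,522),(165,560)])]:
    P=np.array([onplane(*wray(o,w,np.array(v)/6.5+[340,80]),Z*z,Z) for v in vs]);L=(P[0]+P[1]-P[2]-P[3])/2
    print(n,P.mean(0).round(4),np.linalg.norm(L).round(4),np.linalg.norm(P[0]-P[1]).round(4),np.arctan2(L[1],L[0]).round(3))
E
```

```text
handle [ 0.525 -0.28   0.105] 0.0536 0.0168 0.239
blade [ 0.5246 -0.2801  0.047 ] 0.0985 0.0195 0.243
rest [ 0.5261 -0.2813  0.02  ] 0.1336 0.059 0.197
```

Emit:
jog_arm(
  rows=[
    {"x":0.22,"y":-0.55,"z":-0.9,"wx":0,"wy":0,"wz":0.38,"grip":1},
    {"x":0.22,"y":-0.55,"z":-0.9,"wx":0,"wy":0,"wz":0.38,"grip":1},
    {"x":0.22,"y":-0.55,"z":-0.9,"wx":0,"wy":0,"wz":0.38,"grip":1},
    {"x":0.22,"y":-0.55,"z":-0.9,"wx":0,"wy":0,"wz":0.38,"grip":1},
    {"x":0.23,"y":-0.55,"z":-0.8,"wx":0,"wy":0,"wz":0.38,"grip":1},
    {"x":0,"y":0,"z":-0.3,"wx":0,"wy":0,"wz":0,"grip":1},
    {"x":0,"y":0,"z":0,"wx":0,"wy":0,"wz":0,"grip":1},
  ],
)

```text
time: 3.68
tool_pos: [0.5211, -0.2722, 0.1436]
tcp_rot: [-3.114, -0.389, 0.006]
contact_force: [0.1, -0.0, 1.3]
width: 1.003
gripper_force: 0.0
```

Emit:
jog_arm(
  rows=[
    {"x":0.07,"y":-0.13,"z":-0.3,"wx":0,"wy":0,"wz":0,"grip":1},
    {"x":0,"y":0,"z":-0.4,"wx":0,"wy":0,"wz":0,"grip":1},
    {"x":0,"y":0,"z":-0.4,"wx":0,"wy":0,"wz":0,"grip":1},
    {"x":0,"y":0,"z":-0.16,"wx":0,"wy":0,"wz":0,"grip":1},
    {"x":0,"y":0,"z":0,"wx":0,"wy":0,"wz":0,"grip":1},
    {"x":0,"y":0,"z":0,"wx":0,"wy":0,"wz":0,"grip":-1},
    {"x":0,"y":0,"z":0,"wx":0,"wy":0,"wz":0,"grip":-1},
    {"x":0,"y":0,"z":0,"wx":0,"wy":0,"wz":0,"grip":-1},
    {"x":0,"y":0,"z":0,"wx":0,"wy":0,"wz":0,"grip":-1},
    {"x":0,"y":0,"z":0,"wx":0,"wy":0,"wz":0,"grip":-1},
    {"x":0,"y":0,"z":0,"wx":0,"wy":0,"wz":0,"grip":-1},
    {"x":0,"y":0,"z":0,"wx":0,"wy":0,"wz":0,"grip":-1},
  ],
  squeeze=35,
)

```text
time: 5.18
tool_pos: [0.5266, -0.2808, 0.0701]
tcp_rot: [-3.117, -0.389, 0.0]
contact_force: [0.0, -0.7, 0.2]
width: 0.288
gripper_force: 0.0
```

Emit:
jog_arm(
  rows=[
    {"x":0,"y":0,"z":0,"wx":0,"wy":0,"wz":0,"grip":-1},
    {"x":0,"y":0,"z":0,"wx":0,"wy":0,"wz":0,"grip":-1},
    {"x":0,"y":0,"z":0.2,"wx":0,"wy":0,"wz":0,"grip":-1},
    {"x":0,"y":0,"z":0.4,"wx":0,"wy":0,"wz":0,"grip":-1},
    {"x":0,"y":0,"z":0.7,"wx":0,"wy":0,"wz":0,"grip":-1},
    {"x":0,"y":0,"z":0.7,"wx":0,"wy":0,"wz":0,"grip":-1},
    {"x":0,"y":0,"z":0.5,"wx":0,"wy":0,"wz":0,"grip":-1},
    {"x":0,"y":0,"z":0,"wx":0,"wy":0,"wz":0,"grip":-1},
  ],
)

```text
time: 6.18
tool_pos: [0.528, -0.2818, 0.2233]
tcp_rot: [3.112, 0.389, 0.008]
contact_force: [0.4, 0.5, -2.4]
width: 0.226
gripper_force: 34.9
```

```bash
cat >> h.py <<'E'
BP,BR=bframe([.5509,-.0454,-.111]);LEN=.065
def plan(wps,speed=None):
    """wps: (bx,by,h,psi_deg) of the blade foot in the board frame; prints row-unit totals leg by leg"""
    o=r.get_obs();p=o["tool_pos"];Q=R.from_rotvec(o["tcp_rot"])
    print("now t",o["time"],"foot",where().round(4),"F",o["contact_force"].round(1),o["width"],o["gripper_force"])
    for bx,by,h,psi in wps:
        M=BR@R.from_euler("z",psi,degrees=True).as_matrix()@np.diag([1,-1,-1])
        t=BP+BR@[bx,by,h]-M[:,2]*LEN;Qt=R.from_matrix(M)
        w=np.rad2deg((Qt*Q.inv()).as_rotvec())/8
        print((bx,by,h,psi),"d",((t-p)/.06).round(2),"w",w.round(2));p,Q=t,Qt
def where():
    o=r.get_obs();M=R.from_rotvec(o["tcp_rot"]).as_matrix();return BR.T@(o["tool_pos"]+M[:,2]*LEN-BP)
E
python3 -c "
from h import *
plan([(-.06,-.17,.06,0),(-.06,-.155,.003,0),(-.06,.18,.003,0),(-.06,.18,.06,0),(.105,.078,.06,90),(.105,.078,.003,90),(-.01,.078,.003,90),(-.01,.078,.06,90),(.105,-.124,.06,90),(.105,-.124,.003,90),(-.01,-.124,.003,90),(-.01,-.124,.06,90),(-.06,-.16,.06,0)])"
```

```text
now t 6.175 foot [ 0.0298 -0.2377  0.0548] F [ 0.4  0.5 -2.4] 0.225805841601402 34.891520803794265
(-0.06, -0.17, 0.06, 0) d [-1.71  1.32 -0.66] w [ 0.25 -3.1  -2.53]
(-0.06, -0.155, 0.003, 0) d [ 0.43  0.2  -0.86] w [0. 0. 0.]
(-0.06, 0.18, 0.003, 0) d [0.62 5.55 0.  ] w [0. 0. 0.]
(-0.06, 0.18, 0.06, 0) d [-0.4   0.04  0.86] w [0. 0. 0.]
(0.105, 0.078, 0.06, 90) d [ 2.29 -1.97  1.16] w [-4.73  0.53 10.2 ]
(0.105, 0.078, 0.003, 90) d [ 0.4  -0.04 -0.86] w [0. 0. 0.]
(-0.01, 0.078, 0.003, 90) d [-1.73  0.19 -0.81] w [0. 0. 0.]
(-0.01, 0.078, 0.06, 90) d [-0.4   0.04  0.86] w [0. 0. 0.]
(0.105, -0.124, 0.06, 90) d [ 1.35 -3.54  0.81] w [0. 0. 0.]
(0.105, -0.124, 0.003, 90) d [ 0.4  -0.04 -0.86] w [0. 0. 0.]
(-0.01, -0.124, 0.003, 90) d [-1.73  0.19 -0.81] w [0. 0. 0.]
(-0.01, -0.124, 0.06, 90) d [-0.4   0.04  0.86] w [0. 0. 0.]
(-0.06, -0.16, 0.06, 0) d [-0.82 -0.51 -0.35] w [  4.73  -0.53 -10.2 ]
```

Emit:
jog_arm(
  rows=[
    {"x":-0.34,"y":0.26,"z":0,"wx":0.05,"wy":-0.62,"wz":-0.51,"grip":-1},
    {"x":-0.34,"y":0.26,"z":0,"wx":0.05,"wy":-0.62,"wz":-0.51,"grip":-1},
    {"x":-0.34,"y":0.26,"z":-0.1,"wx":0.05,"wy":-0.62,"wz":-0.51,"grip":-1},
    {"x":-0.34,"y":0.26,"z":-0.26,"wx":0.05,"wy":-0.62,"wz":-0.51,"grip":-1},
    {"x":-0.34,"y":0.26,"z":-0.3,"wx":0.05,"wy":-0.62,"wz":-0.51,"grip":-1},
    {"x":0,"y":0,"z":0,"wx":0,"wy":0,"wz":0,"grip":-1},
    {"x":0,"y":0,"z":0,"wx":0,"wy":0,"wz":0,"grip":-1},
  ],
)

```text
time: 7.05
tool_pos: [0.4266, -0.2038, 0.1812]
tcp_rot: [3.05, -0.163, 0.661]
contact_force: [-0.5, -1.2, -1.8]
width: 0.227
gripper_force: 34.9
```

```bash
python3 -c "
from h import *
plan([(-.06,-.155,.003,0),(-.06,.18,.003,0)]);print(r.get_obs()['qpos'])
s=cams.get_image('scene');cv2.imwrite('pics/s4.png',cv2.resize(s['img'][120:320,130:360],None,fx=3,fy=3,interpolation=cv2.INTER_CUBIC)[:,:,::-1])"
```

```text
now t 7.05 foot [-0.0607 -0.1707  0.0571] F [-0.5 -1.2 -1.8] 0.22674549351406892 34.91517189424485
(-0.06, -0.155, 0.003, 0) d [ 0.41  0.23 -0.82] w [-0.05 -0.06 -0.04]
(-0.06, 0.18, 0.003, 0) d [0.62 5.55 0.  ] w [0. 0. 0.]
[-0.88496695  0.30872128  2.14537497  0.69577015  0.47789477  0.20156637]
```

View pics/s4.png

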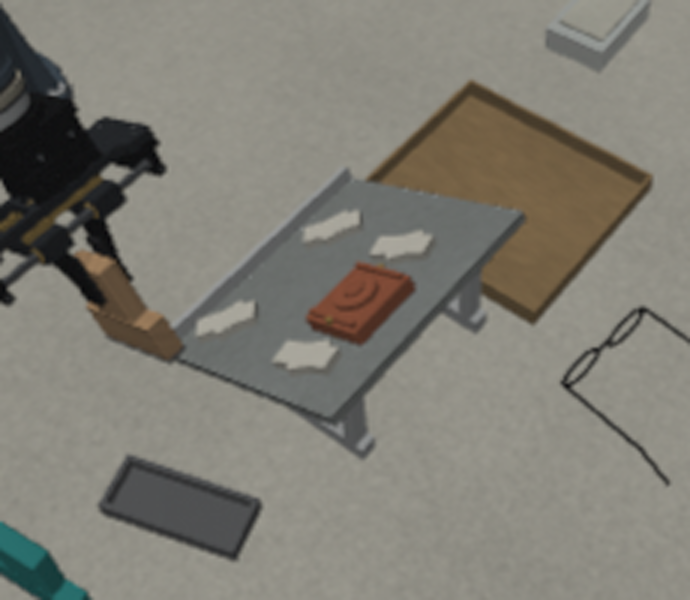

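Emit:
jog_arm(
  rows=[
    {"x":0.14,"y":0.08,"z":-0.27,"wx":-0.05,"wy":-0.06,"wz":-0.04,"grip":-1},
    {"x":0.14,"y":0.08,"z":-0.27,"wx":0,"wy":0,"wz":0,"grip":-1},
    {"x":0.13,"y":0.07,"z":-0.22,"wx":0,"wy":0,"wz":0,"grip":-1},
    {"x":0,"y":0,"z":0,"wx":0,"wy":0,"wz":0,"grip":-1},
    {"x":0,"y":0,"z":0,"wx":0,"wy":0,"wz":0,"grip":-1},
  ],
)

```text
time: 7.72
tool_pos: [0.452, -0.1903, 0.1366]
tcp_rot: [3.038, -0.167, 0.676]
contact_force: [0.2, 0.3, -2.5]
width: 0.225
gripper_force: 34.9
```

```bash
python3 -c "
from h import *
plan([(-.06,-.05,.003,0),(-.06,.18,.003,0)])"
```

```text
now t 7.725 foot [-0.0572 -0.155   0.0065] F [ 0.2  0.3 -2.5] 0.22539321384296704 34.915107800625265
(-0.06, -0.05, 0.003, 0) d [ 0.18  1.74 -0.07] w [ 0.01  0.01 -0.01]
(-0.06, 0.18, 0.003, 0) d [0.42 3.81 0.  ] w [0. 0. 0.]
```

Emit:
jog_arm(
  rows=[
    {"x":0.0,"y":0.1,"z":-0.08,"wx":0,"wy":0,"wz":0,"grip":-1},
    {"x":0.025,"y":0.23,"z":0,"wx":0,"wy":0,"wz":0,"grip":-1},
    {"x":0.025,"y":0.23,"z":0,"wx":0,"wy":0,"wz":0,"grip":-1},
    {"x":0.025,"y":0.23,"z":0,"wx":0,"wy":0,"wz":0,"grip":-1},
    {"x":0.025,"y":0.23,"z":0,"wx":0,"wy":0,"wz":0,"grip":-1},
    {"x":0.025,"y":0.23,"z":0,"wx":0,"wy":0,"wz":0,"grip":-1},
    {"x":0.025,"y":0.23,"z":0,"wx":0,"wy":0,"wz":0,"grip":-1},
    {"x":0.025,"y":0.23,"z":0,"wx":0,"wy":0,"wz":0,"grip":-1},
  ],
)

```text
time: 8.72
tool_pos: [0.462, -0.0861, 0.1314]
tcp_rot: [3.039, -0.168, 0.675]
contact_force: [-0.1, -0.1, -1.4]
width: 0.229
gripper_force: 34.9
```

```bash
python3 -c "
from h import *
plan([(-.06,.18,.003,0)]);print(r.get_obs()['qpos'])
s=cams.get_image('scene');cv2.imwrite('pics/s5.png',cv2.resize(s['img'][120:320,130:360],None,fx=3,fy=3,interpolation=cv2.INTER_CUBIC)[:,:,::-1])"
```

```text
now t 8.725 foot [-0.061  -0.0503  0.0025] F [-0.1 -0.1 -1.4] 0.22940396203882768 34.913312955759466
(-0.06, 0.18, 0.003, 0) d [0.44 3.81 0.01] w [ 0.    0.01 -0.  ]
[-0.54342776  0.4298932   2.23738942  1.18733142  0.19238355 -0.00645355]
```

View pics/s5.png

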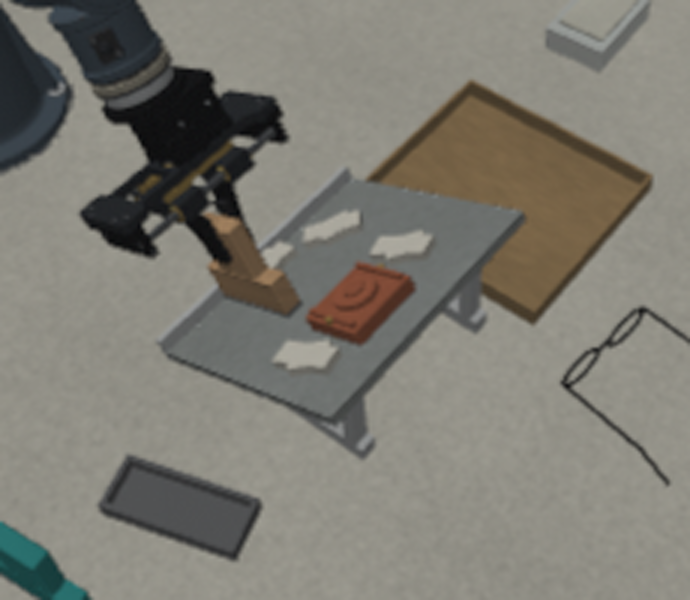

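Emit:
jog_arm(
  rows=[
    {"x":0.017,"y":0.15,"z":0,"wx":0,"wy":0,"wz":0,"grip":-1},
    {"x":0.017,"y":0.15,"z":0,"wx":0,"wy":0,"wz":0,"grip":-1},
    {"x":0.017,"y":0.15,"z":0,"wx":0,"wy":0,"wz":0,"grip":-1},
    {"x":0.017,"y":0.15,"z":0,"wx":0,"wy":0,"wz":0,"grip":-1},
    {"x":0.017,"y":0.15,"z":0,"wx":0,"wy":0,"wz":0,"grip":-1},
    {"x":0.017,"y":0.15,"z":0,"wx":0,"wy":0,"wz":0,"grip":-1},
  ],
)

```text
time: 9.52
tool_pos: [0.468, -0.0324, 0.1313]
tcp_rot: [3.039, -0.169, 0.675]
contact_force: [-1.3, -0.7, -2.0]
width: 0.227
gripper_force: 34.9
```

```bash
python3 -c "
from h import *
plan([(-.06,.18,.003,0)]);print(r.get_obs()['qpos'])"
```

```text
now t 9.525 foot [-0.061   0.0037  0.0025] F [-1.3 -0.7 -2. ] 0.2266325865671292 34.913345337845385
(-0.06, 0.18, 0.003, 0) d [0.34 2.92 0.02] w [ 0.    0.01 -0.  ]
[-0.38591277  0.42938905  2.24014919  1.16719705  0.12524701  0.15611618]
```

```bash
cat >> h.py <<'E'
def plan2(wps):
    """as plan, waypoints (bx,by,h,psi,leanx,leany) degrees about the board's x and y"""
    o=r.get_obs();p=o["tool_pos"];Q=R.from_rotvec(o["tcp_rot"])
    print("now t",o["time"],"foot",where().round(4),"F",o["contact_force"].round(1),"q",o["qpos"].round(2))
    for bx,by,h,psi,lx,ly in wps:
        M=BR@R.from_euler("xy",[lx,ly],degrees=True).as_matrix()@R.from_euler("z",psi,degrees=True).as_matrix()@np.diag([1,-1,-1])
        t=BP+BR@[bx,by,h]-M[:,2]*LEN;Qt=R.from_matrix(M)
        print((bx,by,h,psi,lx,ly),"d",((t-p)/.06).round(2),"w",(np.rad2deg((Qt*Q.inv()).as_rotvec())/8).round(2));p,Q=t,Qt
E
python3 -c "
from h import *
plan2([(-.06,.015,.004,0,12,0),(-.06,.18,.004,0,12,0)])"
```

```text
now t 9.525 foot [-0.061   0.0037  0.0025] F [-1.3 -0.7 -2. ] q [-0.39  0.43  2.24  1.17  0.13  0.16]
(-0.06, 0.015, 0.004, 0, 12, 0) d [ 0.01 -0.04  0.01] w [ 1.35 -0.14  0.63]
(-0.06, 0.18, 0.004, 0, 12, 0) d [0.3  2.73 0.  ] w [0. 0. 0.]
```

Emit:
jog_arm(
  rows=[
    {"x":0,"y":-0.01,"z":0.01,"wx":0.27,"wy":-0.03,"wz":0.13,"grip":-1},
    {"x":0,"y":-0.01,"z":0,"wx":0.27,"wy":-0.03,"wz":0.13,"grip":-1},
    {"x":0,"y":-0.01,"z":0,"wx":0.27,"wy":-0.03,"wz":0.12,"grip":-1},
    {"x":0,"y":-0.01,"z":0,"wx":0.27,"wy":-0.03,"wz":0.12,"grip":-1},
    {"x":0,"y":0,"z":0,"wx":0.27,"wy":-0.03,"wz":0.13,"grip":-1},
    {"x":0,"y":0,"z":0,"wx":0,"wy":0,"wz":0,"grip":-1},
  ],
)

```text
time: 10.28
tool_pos: [0.468, -0.0358, 0.1317]
tcp_rot: [-2.887, 0.095, -0.657]
contact_force: [0.6, 0.3, -2.4]
width: 0.229
gripper_force: 34.9
```

```bash
python3 -c "
from h import *
plan2([(-.06,.1,.004,0,12,0),(-.06,.18,.004,0,12,0)])"
```

```text
now t 10.275 foot [-0.0605  0.0138  0.0041] F [ 0.6  0.3 -2.4] q [-0.57  0.45  2.23  1.19  0.41 -0.04]
(-0.06, 0.1, 0.004, 0, 12, 0) d [0.17 1.43 0.  ] w [0.   0.   0.01]
(-0.06, 0.18, 0.004, 0, 12, 0) d [0.15 1.33 0.  ] w [0. 0. 0.]
```

Emit:
jog_arm(
  rows=[
    {"x":0.022,"y":0.19,"z":0,"wx":0,"wy":0,"wz":0,"grip":-1},
    {"x":0.022,"y":0.19,"z":0,"wx":0,"wy":0,"wz":0,"grip":-1},
    {"x":0.022,"y":0.19,"z":0,"wx":0,"wy":0,"wz":0,"grip":-1},
    {"x":0.022,"y":0.19,"z":0,"wx":0,"wy":0,"wz":0,"grip":-1},
    {"x":0.022,"y":0.19,"z":0,"wx":0,"wy":0,"wz":0,"grip":-1},
    {"x":0.022,"y":0.19,"z":0,"wx":0,"wy":0,"wz":0,"grip":-1},
    {"x":0.022,"y":0.19,"z":0,"wx":0,"wy":0,"wz":0,"grip":-1},
  ],
)

```text
time: 11.15
tool_pos: [0.4772, 0.0452, 0.1319]
tcp_rot: [-2.886, 0.094, -0.657]
contact_force: [0.8, -0.4, -2.0]
width: 0.228
gripper_force: 34.9
```

```bash
python3 -c "
from h import *
plan2([(-.06,.18,.004,0,12,0)])"
```

```text
now t 11.15 foot [-0.0603  0.0954  0.0042] F [ 0.8 -0.4 -2. ] q [-0.34  0.45  2.23  1.33  0.31  0.04]
(-0.06, 0.18, 0.004, 0, 12, 0) d [ 0.16  1.4  -0.  ] w [0. 0. 0.]
```

Emit:
jog_arm(
  rows=[
    {"x":0.022,"y":0.19,"z":0,"wx":0,"wy":0,"wz":0,"grip":-1},
    {"x":0.022,"y":0.19,"z":0,"wx":0,"wy":0,"wz":0,"grip":-1},
    {"x":0.022,"y":0.19,"z":0,"wx":0,"wy":0,"wz":0,"grip":-1},
    {"x":0.022,"y":0.19,"z":0,"wx":0,"wy":0,"wz":0,"grip":-1},
    {"x":0.022,"y":0.19,"z":0,"wx":0,"wy":0,"wz":0,"grip":-1},
    {"x":0.022,"y":0.19,"z":0,"wx":0,"wy":0,"wz":0,"grip":-1},
    {"x":0.022,"y":0.19,"z":0,"wx":0,"wy":0,"wz":0,"grip":-1},
    {"x":0.022,"y":0.19,"z":0,"wx":0,"wy":0,"wz":0,"grip":-1},
    {"x":-0.1,"y":0,"z":0.3,"wx":0,"wy":0,"wz":0,"grip":-1},
    {"x":-0.2,"y":0,"z":0.5,"wx":0,"wy":0,"wz":0,"grip":-1},
    {"x":-0.1,"y":0,"z":0.3,"wx":0,"wy":0,"wz":0,"grip":-1},
  ],
)

```text
time: 12.52
tool_pos: [0.4638, 0.1366, 0.1967]
tcp_rot: [-2.885, 0.092, -0.656]
contact_force: [-0.7, 0.3, -2.1]
width: 0.228
gripper_force: 34.9
```

```bash
cat >> h.py <<'E'
def chips(name="scene"):
    c=cams.get_image(name);im=c["img"].astype(int);T=np.linalg.inv(c["cam_to_world"])
    hsv=cv2.cvtColor(c["img"],cv2.COLOR_RGB2HSV);m=((hsv[...,2]>195)).astype(np.uint8)
    n,l,st,ce=cv2.connectedComponentsWithStats(m)
    for i in range(1,n):
        if st[i,4]<25 or not (100<ce[i,0]<400 and 80<ce[i,1]<330): continue
        o,d=ray(c,ce[i]);b=BR.T@(onplane(o,d,BP+BR[:,2]*.01,BR[:,2])-BP);f=onz(c,ce[i],.015)
        print(name,ce[i].round(0),"area",st[i,4],"if board",b[:2].round(3),"if floor",f.round(3))
    return c
E
python3 -c "
from h import *
plan2([(.105,.075,.06,90,0,-10),(.105,.075,.004,90,0,-10),(-.01,.075,.004,90,0,-10)])
d=pickle.load(open('d0.pkl','rb'))[1]['scene']['img']
print(d[227,205],d[180,230],d[290,130])
chips();chips('side')"
```

```text
now t 12.525 foot [-0.0542  0.1849  0.0728] F [-0.7  0.3 -2.1] q [-0.07  0.27  2.17  0.66  0.32  0.97]
(0.105, 0.075, 0.06, 90, 0, -10) d [ 2.13 -1.85  0.85] w [-6.85 -1.41  9.14]
(0.105, 0.075, 0.004, 90, 0, -10) d [ 0.39 -0.04 -0.85] w [0. 0. 0.]
(-0.01, 0.075, 0.004, 90, 0, -10) d [-1.73  0.19 -0.81] w [0. 0. 0.]
[158 155 146] [132 131 122] [135 134 126]
```

```bash
sed -i 's/hsv\[...,2\]>195/hsv[...,2]>165/' h.py; python3 -c "
from h import *
plan2([(.105,.075,.06,90,0,10),(.105,.075,.004,90,0,10),(-.01,.075,.004,90,0,10)])
d=pickle.load(open('d0.pkl','rb'))[1]['scene']['img']
print(np.percentile(d[140:320,150:360].max(2),[50,90,95,98,99,99.5]))
chips();chips('side')"
```

```text
now t 12.625 foot [-0.0527  0.185   0.0733] F [ 0.2  0.6 -2.1] q [-0.07  0.27  2.17  0.66  0.32  0.97]
(0.105, 0.075, 0.06, 90, 0, 10) d [ 2.45 -1.89  1.  ] w [-4.95  0.37 10.09]
(0.105, 0.075, 0.004, 90, 0, 10) d [ 0.39 -0.04 -0.85] w [0. 0. 0.]
(-0.01, 0.075, 0.004, 90, 0, 10) d [-1.73  0.19 -0.81] w [0. 0. 0.]
[136. 140. 141. 142. 146. 158.]
```

```bash
sed -i 's/hsv\[...,2\]>165/hsv[...,2]>147/' h.py; python3 -c "
from h import *
chips();chips('side')"
```

```text
scene [329. 120.] area 177 if board [-0.021  0.487] if floor [0.546 0.53  0.015]
scene [166. 165.] area 27 if board [-0.567  0.119] if floor [0.171 0.038 0.015]
scene [266. 180.] area 41 if board [-0.024  0.139] if floor [0.502 0.154 0.015]
scene [263. 201.] area 101 if board [0.04  0.054] if floor [0.541 0.075 0.015]
scene [231. 238.] area 128 if board [ 0.054 -0.096] if floor [ 0.533 -0.091  0.015]
side [291. 183.] area 39 if board [ 0.051 -0.093] if floor [ 0.586 -0.327  0.015]
side [288. 208.] area 60 if board [0.039 0.057] if floor [ 0.592 -0.146  0.015]
```

```bash
python3 -c "
from h import *
a=cams.get_image('scene')['img'][120:320,170:360];b=cams.get_image('side')['img'][160:310,220:360]
a=cv2.resize(a,(400,421),interpolation=cv2.INTER_CUBIC);b=cv2.resize(b,(393,421),interpolation=cv2.INTER_CUBIC)
cv2.imwrite('pics/x6.png',np.hstack([a,b])[:,:,::-1])"
```

```text
(no output)
```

View pics/x6.png

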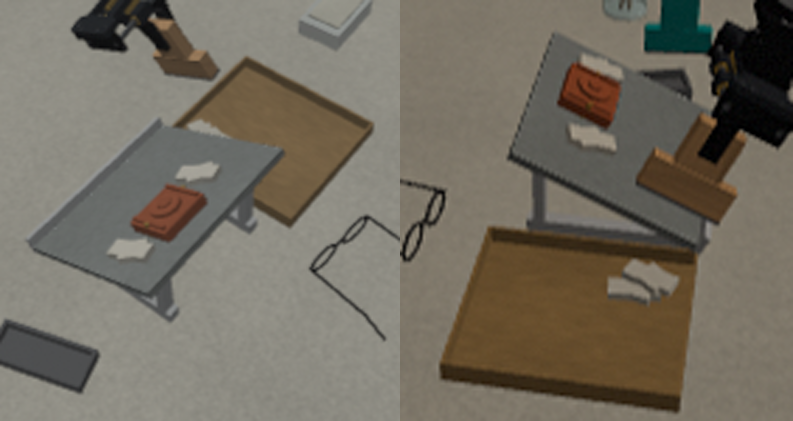

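Emit:
jog_arm(
  rows=[
    {"x":0.18,"y":-0.1,"z":0.4,"wx":-0.41,"wy":0.03,"wz":0.84,"grip":-1},
    {"x":0.2,"y":-0.16,"z":0.2,"wx":-0.41,"wy":0.03,"wz":0.84,"grip":-1},
    {"x":0.2,"y":-0.16,"z":0.1,"wx":-0.41,"wy":0.03,"wz":0.84,"grip":-1},
    {"x":0.2,"y":-0.16,"z":0.1,"wx":-0.41,"wy":0.03,"wz":0.84,"grip":-1},
    {"x":0.2,"y":-0.16,"z":0.1,"wx":-0.41,"wy":0.03,"wz":0.84,"grip":-1},
    {"x":0.2,"y":-0.16,"z":0.1,"wx":-0.41,"wy":0.03,"wz":0.84,"grip":-1},
    {"x":0.2,"y":-0.16,"z":0,"wx":-0.41,"wy":0.03,"wz":0.84,"grip":-1},
    {"x":0.2,"y":-0.16,"z":0,"wx":-0.41,"wy":0.03,"wz":0.84,"grip":-1},
    {"x":0.2,"y":-0.16,"z":0,"wx":-0.41,"wy":0.03,"wz":0.84,"grip":-1},
    {"x":0.2,"y":-0.16,"z":0,"wx":-0.41,"wy":0.03,"wz":0.84,"grip":-1},
    {"x":0.25,"y":-0.16,"z":0,"wx":-0.41,"wy":0.03,"wz":0.84,"grip":-1},
    {"x":0.22,"y":-0.16,"z":0,"wx":-0.41,"wy":0.03,"wz":0.84,"grip":-1},
    {"x":0,"y":0,"z":0,"wx":0,"wy":0,"wz":0,"grip":-1},
  ],
)

```text
time: 14.55
tool_pos: [0.6122, 0.0242, 0.2546]
tcp_rot: [2.196, 1.952, 0.257]
contact_force: [-0.5, -0.1, -2.4]
width: 0.226
gripper_force: 34.9
```

```bash
python3 -c "
from h import *
plan2([(.105,.078,.03,90,0,10),(.105,.078,.004,90,0,10),(-.015,.078,.004,90,0,10)])"
```

```text
now t 14.55 foot [0.1039 0.076  0.0573] F [-0.5 -0.1 -2.4] q [-0.15  0.38  1.63  0.01  0.87 -0.04]
(0.105, 0.078, 0.03, 90, 0, 10) d [ 0.21  0.01 -0.4 ] w [-0.02 -0.01  0.04]
(0.105, 0.078, 0.004, 90, 0, 10) d [ 0.18 -0.02 -0.39] w [0. 0. 0.]
(-0.015, 0.078, 0.004, 90, 0, 10) d [-1.8   0.2  -0.85] w [0. 0. 0.]
```

Emit:
jog_arm(
  rows=[
    {"x":0.21,"y":0.01,"z":-0.4,"wx":-0.02,"wy":-0.01,"wz":0.04,"grip":-1},
    {"x":0.1,"y":-0.01,"z":-0.2,"wx":0,"wy":0,"wz":0,"grip":-1},
    {"x":0.08,"y":-0.01,"z":-0.18,"wx":0,"wy":0,"wz":0,"grip":-1},
    {"x":0,"y":0,"z":0,"wx":0,"wy":0,"wz":0,"grip":-1},
    {"x":-0.1,"y":0.011,"z":-0.047,"wx":0,"wy":0,"wz":0,"grip":-1},
  ],
)

```text
time: 15.18
tool_pos: [0.6296, 0.0243, 0.2071]
tcp_rot: [2.184, 1.956, 0.259]
contact_force: [-0.7, -1.0, -2.8]
width: 0.227
gripper_force: 34.9
```

```bash
python3 -c "
from h import *
plan2([(-.015,.078,.004,90,0,10)])"
```

```text
now t 15.175 foot [0.0997 0.0779 0.0068] F [-0.7 -1.  -2.8] q [-0.14  0.46  1.65  0.01  0.77 -0.04]
(-0.015, 0.078, 0.004, 90, 0, 10) d [-1.7   0.19 -0.85] w [ 0.01  0.02 -0.01]
```

Emit:
jog_arm(
  rows=[
    {"x":0.02,"y":0,"z":-0.05,"wx":0,"wy":0,"wz":0,"grip":-1},
    {"x":-0.1,"y":0.011,"z":-0.05,"wx":0,"wy":0,"wz":0,"grip":-1},
    {"x":0,"y":0,"z":0,"wx":0,"wy":0,"wz":0,"grip":-1},
  ],
)

```text
time: 15.55
tool_pos: [0.6233, 0.0252, 0.2001]
tcp_rot: [2.186, 1.959, 0.256]
contact_force: [-0.5, -0.0, -2.2]
width: 0.228
gripper_force: 34.9
```

```bash
python3 -c "
from h import *
plan2([(-.015,.078,.003,90,0,10)])"
```

```text
now t 15.55 foot [0.0908 0.0782 0.0032] F [-0.5 -0.  -2.2] q [-0.14  0.46  1.67  0.01  0.75 -0.04]
(-0.015, 0.078, 0.003, 90, 0, 10) d [-1.59  0.17 -0.75] w [ 0.01 -0.   -0.01]
```

Push down, then lift.

Emit:
jog_arm(
  rows=[
    {"x":-0.2,"y":0.021,"z":-0.094,"wx":0,"wy":0,"wz":0,"grip":-1},
    {"x":-0.2,"y":0.021,"z":-0.094,"wx":0,"wy":0,"wz":0,"grip":-1},
    {"x":-0.2,"y":0.021,"z":-0.094,"wx":0,"wy":0,"wz":0,"grip":-1},
    {"x":-0.2,"y":0.021,"z":-0.094,"wx":0,"wy":0,"wz":0,"grip":-1},
    {"x":-0.2,"y":0.021,"z":-0.094,"wx":0,"wy":0,"wz":0,"grip":-1},
    {"x":-0.2,"y":0.021,"z":-0.094,"wx":0,"wy":0,"wz":0,"grip":-1},
    {"x":-0.2,"y":0.021,"z":-0.094,"wx":0,"wy":0,"wz":0,"grip":-1},
    {"x":-0.2,"y":0.021,"z":-0.094,"wx":0,"wy":0,"wz":0,"grip":-1},
    {"x":0,"y":0,"z":0,"wx":0,"wy":0,"wz":0,"grip":-1},
  ],
)

```text
time: 16.68
tool_pos: [0.5264, 0.0355, 0.1545]
tcp_rot: [2.187, 1.96, 0.255]
contact_force: [-0.1, 0.1, -2.3]
width: 0.225
gripper_force: 34.9
```

```bash
python3 -c "
from h import *
plan2([(-.01,.078,.06,90,0,10),(.112,-.124,.06,90,0,10),(.112,-.124,.003,90,0,10)]);chips();chips('side')"
```

```text
now t 16.675 foot [-0.0168  0.0776  0.0031] F [-0.1  0.1 -2.3] q [-0.15  0.43  1.94  0.02  0.52 -0.06]
(-0.01, 0.078, 0.06, 90, 0, 10) d [-0.3   0.04  0.91] w [ 0.01 -0.01 -0.01]
(0.112, -0.124, 0.06, 90, 0, 10) d [ 1.46 -3.55  0.86] w [0. 0. 0.]
(0.112, -0.124, 0.003, 90, 0, 10) d [ 0.4  -0.04 -0.86] w [0. 0. 0.]
scene [242.  94.] area 41 if board [-0.669  0.682] if floor [0.176 0.494 0.015]
scene [329. 122.] area 355 if board [-0.012  0.471] if floor [0.551 0.517 0.015]
scene [348. 131.] area 108 if board [0.097 0.426] if floor [0.635 0.51  0.015]
scene [172. 160.] area 768 if board [-0.567  0.149] if floor [0.174 0.064 0.015]
scene [205. 155.] area 34 if board [-0.414  0.208] if floor [0.259 0.142 0.015]
scene [188. 162.] area 31 if board [-0.462  0.155] if floor [0.228 0.086 0.015]
scene [205. 168.] area 105 if board [-0.342  0.143] if floor [0.292 0.095 0.015]
scene [191. 170.] area 39 if board [-0.393  0.116] if floor [0.261 0.062 0.015]
scene [164. 189.] area 26 if board [-0.42 -0.  ] if floor [ 0.234 -0.049  0.015]
scene [209. 207.] area 63 if board [-0.128 -0.022] if floor [
[... 2710 characters left out ...]
306] if floor [ 0.539 -0.326  0.015]
scene [241. 306.] area 38 if board [ 0.246 -0.25 ] if floor [ 0.681 -0.256  0.015]
scene [181. 323.] area 256 if board [ 0.141 -0.348] if floor [ 0.573 -0.375  0.015]
scene [164. 312.] area 45 if board [ 0.073 -0.349] if floor [ 0.516 -0.374  0.015]
scene [212. 314.] area 28 if board [ 0.194 -0.295] if floor [ 0.626 -0.313  0.015]
scene [243. 316.] area 60 if board [ 0.268 -0.267] if floor [ 0.7   -0.277  0.015]
scene [189. 322.] area 25 if board [ 0.159 -0.336] if floor [ 0.59  -0.362  0.015]
scene [246. 326.] area 28 if board [ 0.291 -0.282] if floor [ 0.72  -0.294  0.015]
side [316. 223.] area 56 if board [-0.067  0.061] if floor [ 0.488 -0.061  0.015]
```

Emit:
jog_arm(
  rows=[
    {"x":-0.1,"y":0.01,"z":0.3,"wx":0,"wy":0,"wz":0,"grip":-1},
    {"x":-0.2,"y":0.02,"z":0.6,"wx":0,"wy":0,"wz":0,"grip":-1},
    {"x":0.15,"y":-0.3,"z":0.2,"wx":0,"wy":0,"wz":0,"grip":-1},
    {"x":0.22,"y":-0.54,"z":0.14,"wx":0,"wy":0,"wz":0,"grip":-1},
    {"x":0.22,"y":-0.54,"z":0.14,"wx":0,"wy":0,"wz":0,"grip":-1},
    {"x":0.22,"y":-0.54,"z":0.14,"wx":0,"wy":0,"wz":0,"grip":-1},
    {"x":0.22,"y":-0.54,"z":0.14,"wx":0,"wy":0,"wz":0,"grip":-1},
    {"x":0.22,"y":-0.54,"z":0.1,"wx":0,"wy":0,"wz":0,"grip":-1},
    {"x":0.22,"y":-0.54,"z":0,"wx":0,"wy":0,"wz":0,"grip":-1},
    {"x":0,"y":0,"z":0,"wx":0,"wy":0,"wz":0,"grip":-1},
  ],
)

```text
time: 18.02
tool_pos: [0.6004, -0.1788, 0.2615]
tcp_rot: [2.185, 1.952, 0.258]
contact_force: [-0.6, 0.7, -2.4]
width: 0.228
gripper_force: 34.9
```

```bash
python3 -c "
from h import *
plan2([(.112,-.124,.025,90,0,10),(.112,-.124,.002,90,0,10),(-.015,-.124,.003,90,0,10)])"
```

```text
now t 18.025 foot [ 0.1169 -0.1274  0.0589] F [-0.6  0.7 -2.4] q [-0.52  0.39  1.6   0.13  0.91 -0.47]
(0.112, -0.124, 0.025, 90, 0, 10) d [ 0.17  0.03 -0.55] w [0.03 0.03 0.01]
(0.112, -0.124, 0.002, 90, 0, 10) d [ 0.16 -0.02 -0.35] w [0. 0. 0.]
(-0.015, -0.124, 0.003, 90, 0, 10) d [-1.91  0.21 -0.88] w [0. 0. 0.]
```

Emit:
jog_arm(
  rows=[
    {"x":0.1,"y":0.02,"z":-0.3,"wx":0.03,"wy":0.03,"wz":0.01,"grip":-1},
    {"x":0.08,"y":0.0,"z":-0.25,"wx":0,"wy":0,"wz":0,"grip":-1},
    {"x":0.1,"y":-0.01,"z":-0.2,"wx":0,"wy":0,"wz":0,"grip":-1},
    {"x":0.06,"y":-0.01,"z":-0.16,"wx":0,"wy":0,"wz":0,"grip":-1},
    {"x":0,"y":0,"z":0,"wx":0,"wy":0,"wz":0,"grip":-1},
  ],
)

```text
time: 18.65
tool_pos: [0.6191, -0.1752, 0.2057]
tcp_rot: [2.188, 1.964, 0.257]
contact_force: [-0.0, 0.1, -1.9]
width: 0.224
gripper_force: 35.0
```

```bash
python3 -c "
from h import *
plan2([(-.017,-.124,.003,90,0,10)])"
```

```text
now t 18.65 foot [ 0.1093 -0.1212  0.0007] F [-0.   0.1 -1.9] q [-0.5   0.48  1.61  0.14  0.82 -0.47]
(-0.017, -0.124, 0.003, 90, 0, 10) d [-1.92  0.17 -0.86] w [-0.02 -0.03 -0.02]
```

Emit:
jog_arm(
  rows=[
    {"x":-0.05,"y":-0.04,"z":0.0,"wx":0,"wy":0,"wz":0,"grip":-1},
    {"x":-0.2,"y":0.021,"z":-0.09,"wx":0,"wy":0,"wz":0,"grip":-1},
    {"x":-0.2,"y":0.021,"z":-0.09,"wx":0,"wy":0,"wz":0,"grip":-1},
    {"x":-0.2,"y":0.021,"z":-0.09,"wx":0,"wy":0,"wz":0,"grip":-1},
    {"x":-0.2,"y":0.021,"z":-0.094,"wx":0,"wy":0,"wz":0,"grip":-1},
    {"x":-0.2,"y":0.021,"z":-0.094,"wx":0,"wy":0,"wz":0,"grip":-1},
    {"x":-0.2,"y":0.021,"z":-0.094,"wx":0,"wy":0,"wz":0,"grip":-1},
    {"x":-0.2,"y":0.021,"z":-0.094,"wx":0,"wy":0,"wz":0,"grip":-1},
    {"x":-0.2,"y":0.021,"z":-0.094,"wx":0,"wy":0,"wz":0,"grip":-1},
    {"x":-0.2,"y":0.021,"z":-0.094,"wx":0,"wy":0,"wz":0,"grip":-1},
    {"x":-0.07,"y":0.01,"z":-0.03,"wx":0,"wy":0,"wz":0,"grip":-1},
    {"x":0,"y":0,"z":0,"wx":0,"wy":0,"wz":0,"grip":-1},
  ],
)

```text
time: 20.15
tool_pos: [0.5036, -0.166, 0.1544]
tcp_rot: [2.189, 1.962, 0.258]
contact_force: [0.5, -0.6, -1.7]
width: 0.229
gripper_force: 35.0
```

```bash
sed -i 's/if st\[i,4\]<25 or .*/b=BR.T@(onplane(*ray(c,ce[i]),BP,BR[:,2])-BP)\n        if st[i,4]<25 or abs(b[0])>.15 or not -.2<b[1]<.35: continue/' h.py; python3 -c "
from h import *
plan2([(-.017,-.13,.06,90,0,10),(-.06,-.17,.06,0,0,0),(-.06,-.16,.003,0,0,0),(-.06,.0,.003,0,0,0)]);chips();chips('side')"
```

```text
now t 20.15 foot [-0.0174 -0.1249  0.0032] F [ 0.5 -0.6 -1.7] q [-0.6   0.43  1.93  0.23  0.57 -0.68]
(-0.017, -0.13, 0.06, 90, 0, 10) d [-0.4  -0.04  0.86] w [-0.02 -0.02 -0.02]
(-0.06, -0.17, 0.06, 0, 0, 0) d [-0.9  -0.57 -0.37] w [  3.72  -1.4  -10.58]
(-0.06, -0.16, 0.003, 0, 0, 0) d [ 0.42  0.12 -0.86] w [0. 0. 0.]
(-0.06, 0.0, 0.003, 0, 0, 0) d [0.3  2.65 0.  ] w [0. 0. 0.]
scene [334. 166.] area 51 if board [0.161 0.247] if floor [0.668 0.326 0.015]
scene [267. 180.] area 54 if board [-0.02   0.138] if floor [0.504 0.153 0.015]
scene [240. 194.] area 87 if board [-0.064  0.059] if floor [0.462 0.06  0.015]
side [318. 198.] area 47 if board [-0.061 -0.088] if floor [ 0.476 -0.225  0.015]
side [316. 223.] area 66 if board [-0.067  0.062] if floor [ 0.488 -0.06   0.015]
```

```bash
python3 -c "
from h import *
plan2([(-.017,-.13,.06,90,0,10),(-.06,-.17,.06,0,12,0),(-.06,-.16,.0035,0,12,0),(-.06,.19,.0035,0,12,0)])"
```

```text
now t 20.25 foot [-0.0164 -0.1252  0.0031] F [-0.5  0.3 -1.9] q [-0.6   0.43  1.93  0.23  0.57 -0.68]
(-0.017, -0.13, 0.06, 90, 0, 10) d [-0.42 -0.03  0.85] w [-0.01 -0.02 -0.02]
(-0.06, -0.17, 0.06, 0, 12, 0) d [-0.91 -0.8  -0.39] w [  4.92  -0.35 -10.11]
(-0.06, -0.16, 0.0035, 0, 12, 0) d [ 0.41  0.12 -0.85] w [0. 0. 0.]
(-0.06, 0.19, 0.0035, 0, 12, 0) d [0.65 5.8  0.  ] w [0. 0. 0.]
```

Emit:
jog_arm(
  rows=[
    {"x":-0.1,"y":0,"z":0.25,"wx":0,"wy":0,"wz":0,"grip":-1},
    {"x":-0.3,"y":-0.04,"z":0.6,"wx":0,"wy":0,"wz":0,"grip":-1},
  ],
)

```text
time: 20.5
tool_pos: [0.4793, -0.168, 0.2056]
tcp_rot: [2.19, 1.965, 0.257]
contact_force: [-0.4, 0.0, -1.7]
width: 0.227
gripper_force: 35.0
```

Emit:
jog_arm(
  rows=[
    {"x":-0.08,"y":-0.07,"z":0,"wx":0.41,"wy":-0.03,"wz":-0.84,"grip":-1},
    {"x":-0.08,"y":-0.07,"z":0,"wx":0.41,"wy":-0.03,"wz":-0.84,"grip":-1},
    {"x":-0.08,"y":-0.07,"z":0,"wx":0.41,"wy":-0.03,"wz":-0.84,"grip":-1},
    {"x":-0.08,"y":-0.07,"z":0,"wx":0.41,"wy":-0.03,"wz":-0.84,"grip":-1},
    {"x":-0.08,"y":-0.07,"z":0,"wx":0.41,"wy":-0.03,"wz":-0.84,"grip":-1},
    {"x":-0.08,"y":-0.07,"z":0,"wx":0.41,"wy":-0.03,"wz":-0.84,"grip":-1},
    {"x":-0.08,"y":-0.07,"z":0,"wx":0.41,"wy":-0.03,"wz":-0.84,"grip":-1},
    {"x":-0.08,"y":-0.07,"z":0,"wx":0.41,"wy":-0.03,"wz":-0.84,"grip":-1},
    {"x":-0.08,"y":-0.07,"z":0,"wx":0.41,"wy":-0.03,"wz":-0.84,"grip":-1},
    {"x":-0.08,"y":-0.07,"z":0,"wx":0.41,"wy":-0.03,"wz":-0.84,"grip":-1},
    {"x":-0.08,"y":-0.07,"z":-0.1,"wx":0.41,"wy":-0.03,"wz":-0.84,"grip":-1},
    {"x":-0.05,"y":-0.05,"z":-0.15,"wx":0.41,"wy":-0.03,"wz":-0.84,"grip":-1},
    {"x":0,"y":0,"z":0,"wx":0,"wy":0,"wz":0,"grip":-1},
  ],
)

```text
time: 22.12
tool_pos: [0.4235, -0.2179, 0.1908]
tcp_rot: [-2.884, 0.082, -0.662]
contact_force: [-0.2, 0.3, -2.9]
width: 0.225
gripper_force: 35.0
```

```bash
python3 -c "
from h import *
plan2([(-.06,-.16,.0035,0,12,0),(-.06,.19,.0035,0,12,0)])"
```

```text
now t 22.125 foot [-0.0571 -0.1719  0.0678] F [-0.2  0.3 -2.9] q [-1.03  0.35  2.06  0.71  0.78  0.07]
(-0.06, -0.16, 0.0035, 0, 12, 0) d [ 0.43  0.15 -0.99] w [ 0.    0.04 -0.05]
(-0.06, 0.19, 0.0035, 0, 12, 0) d [0.65 5.8  0.  ] w [0. 0. 0.]
```

Emit:
jog_arm(
  rows=[
    {"x":0.12,"y":0.05,"z":-0.27,"wx":0,"wy":0.04,"wz":-0.05,"grip":-1},
    {"x":0.12,"y":0.05,"z":-0.27,"wx":0,"wy":0,"wz":0,"grip":-1},
    {"x":0.12,"y":0.05,"z":-0.27,"wx":0,"wy":0,"wz":0,"grip":-1},
    {"x":0.07,"y":0,"z":-0.18,"wx":0,"wy":0,"wz":0,"grip":-1},
    {"x":0,"y":0,"z":0,"wx":0,"wy":0,"wz":0,"grip":-1},
    {"x":0,"y":0,"z":0,"wx":0,"wy":0,"wz":0,"grip":-1},
  ],
)

```text
time: 22.88
tool_pos: [0.4499, -0.2088, 0.1316]
tcp_rot: [-2.887, 0.093, -0.657]
contact_force: [-0.3, -0.2, -1.8]
width: 0.227
gripper_force: 35.0
```

```bash
python3 -c "
from h import *
plan2([(-.06,.19,.0035,0,12,0)])"
```

```text
now t 22.875 foot [-0.0595 -0.1601  0.0034] F [-0.3 -0.2 -1.8] q [-0.96  0.49  2.08  0.86  0.63 -0.05]
(-0.06, 0.19, 0.0035, 0, 12, 0) d [ 0.64  5.8  -0.  ] w [ 0.  0. -0.]
```

Emit:
jog_arm(
  rows=[
    {"x":0.021,"y":0.19,"z":0,"wx":0,"wy":0,"wz":0,"grip":-1},
    {"x":0.021,"y":0.19,"z":0,"wx":0,"wy":0,"wz":0,"grip":-1},
    {"x":0.021,"y":0.19,"z":0,"wx":0,"wy":0,"wz":0,"grip":-1},
    {"x":0.021,"y":0.19,"z":0,"wx":0,"wy":0,"wz":0,"grip":-1},
    {"x":0.021,"y":0.19,"z":0,"wx":0,"wy":0,"wz":0,"grip":-1},
    {"x":0.021,"y":0.19,"z":0,"wx":0,"wy":0,"wz":0,"grip":-1},
    {"x":0.021,"y":0.19,"z":0,"wx":0,"wy":0,"wz":0,"grip":-1},
    {"x":0.021,"y":0.19,"z":0,"wx":0,"wy":0,"wz":0,"grip":-1},
    {"x":0.021,"y":0.19,"z":0,"wx":0,"wy":0,"wz":0,"grip":-1},
    {"x":0.021,"y":0.19,"z":0,"wx":0,"wy":0,"wz":0,"grip":-1},
    {"x":0.021,"y":0.19,"z":0,"wx":0,"wy":0,"wz":0,"grip":-1},
    {"x":0.021,"y":0.19,"z":0,"wx":0,"wy":0,"wz":0,"grip":-1},
    {"x":0.021,"y":0.19,"z":0,"wx":0,"wy":0,"wz":0,"grip":-1},
    {"x":0.021,"y":0.19,"z":0,"wx":0,"wy":0,"wz":0,"grip":-1},
    {"x":0.021,"y":0.19,"z":0,"wx":0,"wy":0,"wz":0,"grip":-1},
  ],
)

```text
time: 24.75
tool_pos: [0.4687, -0.0369, 0.131]
tcp_rot: [-2.886, 0.094, -0.656]
contact_force: [-0.4, -0.3, -1.6]
width: 0.227
gripper_force: 35.0
```

```bash
python3 -c "
from h import *
plan2([(-.06,.19,.0035,0,12,0)]);chips('side')"
```

```text
now t 24.75 foot [-0.0601  0.0129  0.0031] F [-0.4 -0.3 -1.6] q [-0.58  0.45  2.23  1.19  0.41 -0.04]
(-0.06, 0.19, 0.0035, 0, 12, 0) d [0.33 2.93 0.01] w [-0. -0.  0.]
side [319. 225.] area 127 if board [-0.079  0.066] if floor [ 0.478 -0.047  0.015]
```

Both chips are ahead of the blade; finish the sweep and lift.

Emit:
jog_arm(
  rows=[
    {"x":0.021,"y":0.19,"z":0,"wx":0,"wy":0,"wz":0,"grip":-1},
    {"x":0.021,"y":0.19,"z":0,"wx":0,"wy":0,"wz":0,"grip":-1},
    {"x":0.021,"y":0.19,"z":0,"wx":0,"wy":0,"wz":0,"grip":-1},
    {"x":0.021,"y":0.19,"z":0,"wx":0,"wy":0,"wz":0,"grip":-1},
    {"x":0.021,"y":0.19,"z":0,"wx":0,"wy":0,"wz":0,"grip":-1},
    {"x":0.021,"y":0.19,"z":0,"wx":0,"wy":0,"wz":0,"grip":-1},
    {"x":0.021,"y":0.19,"z":0,"wx":0,"wy":0,"wz":0,"grip":-1},
    {"x":0.021,"y":0.19,"z":0,"wx":0,"wy":0,"wz":0,"grip":-1},
    {"x":0.021,"y":0.19,"z":0,"wx":0,"wy":0,"wz":0,"grip":-1},
    {"x":0.021,"y":0.19,"z":0,"wx":0,"wy":0,"wz":0,"grip":-1},
    {"x":0.021,"y":0.19,"z":0,"wx":0,"wy":0,"wz":0,"grip":-1},
    {"x":0.021,"y":0.19,"z":0,"wx":0,"wy":0,"wz":0,"grip":-1},
    {"x":0.021,"y":0.19,"z":0,"wx":0,"wy":0,"wz":0,"grip":-1},
    {"x":0.021,"y":0.19,"z":0,"wx":0,"wy":0,"wz":0,"grip":-1},
    {"x":0.021,"y":0.19,"z":0,"wx":0,"wy":0,"wz":0,"grip":-1},
    {"x":0.021,"y":0.19,"z":0,"wx":0,"wy":0,"wz":0,"grip":-1},
    {"x":-0.1,"y":0,"z":0.3,"wx":0,"wy":0,"wz":0,"grip":-1},
    {"x":-0.2,"y":0,"z":0.5,"wx":0,"wy":0,"wz":0,"grip":-1},
    {"x":-0.1,"y":0,"z":0.5,"wx":0,"wy":0,"wz":0,"grip":-1},
    {"x":0,"y":0,"z":0.4,"wx":0,"wy":0,"wz":0,"grip":-1},
  ],
)

```text
time: 27.3
tool_pos: [0.4645, 0.1459, 0.2316]
tcp_rot: [-2.885, 0.092, -0.653]
contact_force: [1.1, 1.5, -1.6]
width: 0.228
gripper_force: 35.0
```

```bash
python3 -c "
from h import *
plan2([]);
c=chips('side');chips()
b=c['img'][160:310,220:360];cv2.imwrite('pics/x7.png',cv2.resize(b,None,fx=4,fy=4,interpolation=cv2.INTER_CUBIC)[:,:,::-1])"
```

```text
now t 27.3 foot [-0.0398  0.1942  0.1046] F [ 1.1  1.5 -1.6] q [-0.04  0.2   2.11  0.46  0.42  1.21]
scene [255. 174.] area 85 if board [-0.092  0.157] if floor [0.454 0.158 0.015]
```

View pics/x7.png

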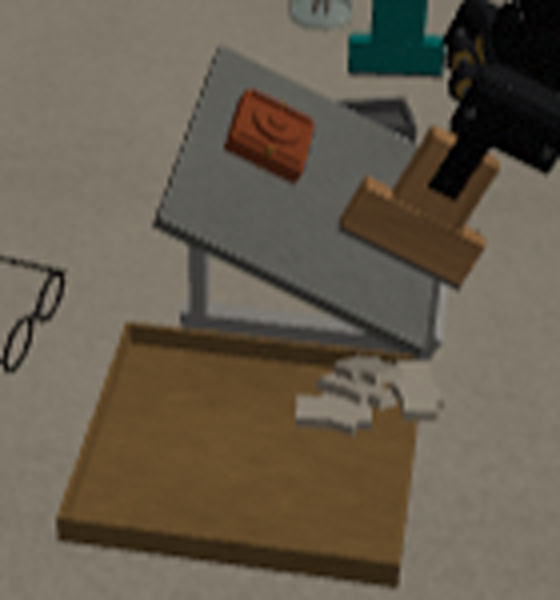

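```bash
python3 -c "
from h import *
c=cams.get_image('side');F=lambda u,v,z:onz(c,(220+u/4,160+v/4),z).round(4)
T=[F(400,567,.025),F(62,520,.025),F(130,326,.025)];print('tray corners -x+y,+x+y,+x-y',T)
print('edge pt',F(416,420,.025))
ey=BR[:,1][:2];ex=np.array([ey[1],-ey[0]]);
ctr=np.array(T[0][:2])+ex*.125-ey*.115;print('ctr from c0',ctr,'from c1',np.array(T[1][:2])-ex*.125-ey*.115,'from c2',np.array(T[2][:2])-ex*.125+ey*.115)
ctr=(ctr+np.array(T[1][:2])-ex*.125-ey*.115+np.array(T[2][:2])-ex*.125+ey*.115)/3
for n,u,v in [('right chip c',412,388),('its corners',443,405),('',437,362),('',395,365),('',405,415),('left chip',333,412),('mid',365,385)]:
  for z in (.02,.04):
    p=F(u,v,z)[:2]-ctr;print(n,z,(p@ex).round(4),(p@ey).round(4))
"
```

```text
tray corners -x+y,+x+y,+x-y [array([0.4811, 0.3237, 0.025 ]), array([0.7244, 0.2968, 0.025 ]), array([0.7001, 0.0727, 0.025 ])]
edge pt [0.4657 0.1701 0.025 ]
ctr from c0 [0.59259192 0.19556121] from c1 [0.58743047 0.19635426] from c2 [0.58860808 0.20083879]
right chip c 0.02 -0.1136 -0.0837
right chip c 0.04 -0.1141 -0.0606
its corners 0.02 -0.1394 -0.068
its corners 0.04 -0.1394 -0.0453
 0.02 -0.1308 -0.1194
 0.04 -0.131 -0.0956
 0.02 -0.0975 -0.1093
 0.04 -0.0985 -0.0857
 0.02 -0.1109 -0.0508
 0.04 -0.1115 -0.0284
left chip 0.02 -0.0549 -0.0436
left chip 0.04 -0.0568 -0.0215
mid 0.02 -0.0762 -0.0803
mid 0.04 -0.0776 -0.0573
```

```bash
cat >> h.py <<'E'
CT=np.array([.5895,.1976]);EY=np.array([.111,.994]);EX=np.array([.994,-.111])
def plan3(wps):
    """upright tool; (world x,y, foot z, tool-x yaw rad)"""
    o=r.get_obs();p=o["tool_pos"];Q=R.from_rotvec(o["tcp_rot"])
    print("now t",o["time"],"foot",(p+Q.as_matrix()[:,2]*LEN).round(4),"tray xy",((p[:2]-CT)@EX).round(4),((p[:2]-CT)@EY).round(4),"F",o["contact_force"].round(1),"q",o["qpos"].round(2))
    for x,y,z,a in wps:
        Qt=R.from_euler("z",a)*R.from_matrix(np.diag([1,-1,-1]));t=np.array([x,y,z+LEN])
        print((x,y,z,a),"d",((t-p)/.06).round(2),"w",(np.rad2deg((Qt*Q.inv()).as_rotvec())/8).round(2));p,Q=t,Qt
tr=lambda a,b:tuple(CT+EX*a+EY*b)
E
python3 -c "
from h import *
A=np.pi/2-.111
plan3([(*tr(-.165,-.035),.13,A),(*tr(-.165,-.035),.031,A),(*tr(-.133,-.035),.031,A)])"
```

```text
now t 27.45 foot [0.4946 0.1564 0.1744] tray xy -0.1168 -0.0652 F [-0.   0.8 -2.3] q [-0.05  0.2   2.11  0.46  0.42  1.2 ]
(np.float64(0.421605), np.float64(0.18112499999999998), 0.13, 1.4597963267948966) d [-0.74  0.59 -0.62] w [-3.44  1.67 10.68]
(np.float64(0.421605), np.float64(0.18112499999999998), 0.031, 1.4597963267948966) d [ 0.    0.   -1.65] w [0. 0. 0.]
(np.float64(0.45341299999999995), np.float64(0.17757299999999998), 0.031, 1.4597963267948966) d [ 0.53 -0.06  0.  ] w [0. 0. 0.]
```

Emit:
jog_arm(
  rows=[
    {"x":-0.06,"y":0.05,"z":0,"wx":-0.287,"wy":0.139,"wz":0.89,"grip":-1},
    {"x":-0.06,"y":0.05,"z":0,"wx":-0.287,"wy":0.139,"wz":0.89,"grip":-1},
    {"x":-0.06,"y":0.05,"z":0,"wx":-0.287,"wy":0.139,"wz":0.89,"grip":-1},
    {"x":-0.06,"y":0.05,"z":0,"wx":-0.287,"wy":0.139,"wz":0.89,"grip":-1},
    {"x":-0.06,"y":0.05,"z":0,"wx":-0.287,"wy":0.139,"wz":0.89,"grip":-1},
    {"x":-0.06,"y":0.05,"z":0,"wx":-0.287,"wy":0.139,"wz":0.89,"grip":-1},
    {"x":-0.06,"y":0.05,"z":0,"wx":-0.287,"wy":0.139,"wz":0.89,"grip":-1},
    {"x":-0.06,"y":0.05,"z":0,"wx":-0.287,"wy":0.139,"wz":0.89,"grip":-1},
    {"x":-0.06,"y":0.05,"z":0,"wx":-0.287,"wy":0.139,"wz":0.89,"grip":-1},
    {"x":-0.06,"y":0.05,"z":-0.2,"wx":-0.287,"wy":0.139,"wz":0.89,"grip":-1},
    {"x":-0.06,"y":0.05,"z":-0.2,"wx":-0.287,"wy":0.139,"wz":0.89,"grip":-1},
    {"x":-0.06,"y":0.05,"z":-0.22,"wx":-0.287,"wy":0.139,"wz":0.89,"grip":-1},
    {"x":0,"y":0,"z":0,"wx":0,"wy":0,"wz":0,"grip":-1},
  ],
)

```text
time: 29.08
tool_pos: [0.4211, 0.1821, 0.1913]
tcp_rot: [-2.34, -2.094, 0.008]
contact_force: [-0.2, 0.1, -2.0]
width: 0.227
gripper_force: 35.0
```

```bash
python3 -c "
from h import *
A=np.pi/2-.111
plan3([(*tr(-.168,-.035),.031,A),(*tr(-.133,-.035),.031,A)]);
for n in ('side','scene'):
    c=cams.get_image(n);v=c['img'].max(2).astype(int);s=c['img'].max(2).astype(int)-c['img'].min(2)
    T=np.linalg.inv(c['cam_to_world']);pts=[]
    for z in (.03,):
        ys,xs=np.mgrid[100:320,150:400];ys=ys.ravel();xs=xs.ravel()
        P=np.array([onz(c,(a,b),z)[:2] for a,b in zip(xs,ys)])-CT;tx=P@EX;ty=P@EY
        m=(abs(tx)<.17)&(abs(ty)<.14)
        for lo in np.arange(-.155,-.02,.01):
            k=m&(tx>=lo)&(tx<lo+.01)&(ty>-.1)&(ty<0.02);print(n,'tx',round(lo,3),'mean bright',v[ys[k],xs[k]].mean().round(0) if k.any() else '-', 'pale cnt',int(((s[ys[k],xs[k]]<25)&(v[ys[k],xs[k]]>115)).sum()),int(k.sum()))
"
```

```text
now t 29.075 foot [0.4208 0.182  0.1263] tray xy -0.1657 -0.0341 F [-0.2  0.1 -2. ] q [ 0.16  0.36  1.87 -0.    0.92  0.28]
(np.float64(0.41862299999999997), np.float64(0.181458), 0.031, 1.4597963267948966) d [-0.04 -0.01 -1.59] w [ 0.02 -0.03  0.  ]
(np.float64(0.45341299999999995), np.float64(0.17757299999999998), 0.031, 1.4597963267948966) d [ 0.58 -0.06  0.  ] w [0. 0. 0.]
side tx -0.155 mean bright 129.0 pale cnt 86 86
side tx -0.145 mean bright 128.0 pale cnt 83 85
side tx -0.135 mean bright 128.0 pale cnt 76 85
side tx -0.125 mean bright 123.0 pale cnt 52 86
side tx -0.115 mean bright 113.0 pale cnt 30 83
side tx -0.105 mean bright 107.0 pale cnt 23 84
side tx -0.095 mean bright 109.0 pale cnt 20 85
side tx -0.085 mean bright 107.0 pale cnt 27 82
side tx -0.075 mean bright 109.0 pale cnt 36 85
side tx -0.065 mean bright 107.0 pale cnt 27 82
side tx -0.055 mean bright 104.0 pale cnt 22 84
side tx -0.045 mean bright 100.0 pale cnt 14 82
side tx -0.035 mean bright 102.0 pale cnt 11 82
side tx -0.025 mean bright 95.0 pale cnt 0 84
scene tx -0.155 mean bright 140.0 pale cnt 78 78
scene tx -0.145 mean bright 138.0 pale cnt 75 79
scene tx -0.135 mean bright 142.0 pale cnt 73 77
scene tx -0.125 mean bright 143.0 pale cnt 79 82
scene tx -0.115 mean bright 114.0 pale cnt 37 82
scene tx -0.105 mean bright 103.0 pale cnt 21 79
scene tx -0.095 mean bright 117.0 pale cnt 19 81
scene tx -0.085 mean bright 116.0 pale cnt 17 81
scene tx -0.075 mean bright 115.0 pale cnt 14 84
scene tx -0.065 mean bright 114.0 pale cnt 9 88
scene tx -0.055 mean bright 114.0 pale cnt 11 89
scene tx -0.045 mean bright 113.0 pale cnt 5 76
scene tx -0.035 mean bright 112.0 pale cnt 4 79
scene tx -0.025 mean bright 110.0 pale cnt 0 90
```

Emit:
jog_arm(
  rows=[
    {"x":-0.04,"y":-0.01,"z":-0.4,"wx":0.02,"wy":-0.03,"wz":0,"grip":-1},
    {"x":0,"y":0,"z":-0.4,"wx":0,"wy":0,"wz":0,"grip":-1},
    {"x":0,"y":0,"z":-0.4,"wx":0,"wy":0,"wz":0,"grip":-1},
    {"x":0,"y":0,"z":-0.39,"wx":0,"wy":0,"wz":0,"grip":-1},
    {"x":0,"y":0,"z":0,"wx":0,"wy":0,"wz":0,"grip":-1},
    {"x":0,"y":0,"z":0,"wx":0,"wy":0,"wz":0,"grip":-1},
    {"x":0.1,"y":-0.01,"z":0,"wx":0,"wy":0,"wz":0,"grip":-1},
    {"x":0.1,"y":-0.01,"z":0,"wx":0,"wy":0,"wz":0,"grip":-1},
    {"x":0.1,"y":-0.01,"z":0,"wx":0,"wy":0,"wz":0,"grip":-1},
    {"x":0.1,"y":-0.01,"z":0,"wx":0,"wy":0,"wz":0,"grip":-1},
    {"x":0.1,"y":-0.01,"z":0,"wx":0,"wy":0,"wz":0,"grip":-1},
    {"x":0.1,"y":-0.01,"z":0,"wx":0,"wy":0,"wz":0,"grip":-1},
    {"x":0,"y":0,"z":0,"wx":0,"wy":0,"wz":0,"grip":-1},
  ],
)

```text
time: 30.8
tool_pos: [0.4516, 0.1773, 0.098]
tcp_rot: [-2.341, -2.089, 0.007]
contact_force: [-7.7, 2.2, 7.1]
width: 0.228
gripper_force: 35.1
```

```bash
cat > tchk.py <<'E'
from h import *
c=cams.get_image('side');hsv=cv2.cvtColor(c['img'],cv2.COLOR_RGB2HSV).astype(int)
for tx in np.arange(-.16,-.02,.008):   # material map of the tray corner at z=.03: o pale, . brown/dark
    row=''
    for ty in np.arange(-.11,.03,.006):
        p=np.linalg.inv(c['cam_to_world'])@np.r_[CT+EX*tx+EY*ty,.03,1];u=c['mtx']@(p[:3]/p[2]);h,s,v=hsv[int(round(u[1])),int(round(u[0]))]
        row+='#' if v<60 else ('O' if v>134 and s<60 else ('o' if s<60 else ('w' if s>95 else '.')))
    print(round(tx,3),row)
E
python3 -c "
from h import *
plan3([])"; python3 tchk.py
```

```text
now t 30.8 foot [0.4512 0.1773 0.033 ] tray xy -0.1348 -0.0355 F [-7.7  2.2  7.1] q [0.14 0.55 1.89 0.   0.71 0.26]
-0.16 Oooooooooooooooooooooooo
-0.152 #ooooooooooooooooooooooo
-0.144 wwwwwwwwwwwwwwwwwww.oooo
-0.136 wwwwwwwwwwwwwwwwwww#oooo
-0.128 wwwwwww#wwwww#wwwww#oooo
-0.12 oOOOOOOOOOOoo.oowww..oww
-0.112 .OOOOOOOOOoo.wwwwwwwwwww
-0.104 oOOOOOOoowwwwwwwwwwwwwww
-0.096 wooOOow.OO.wwwwwwwwwwwww
-0.088 woooOo.oooowwwwwwwwwwwww
-0.08 wooooo.OoooOOOowwwwwwwww
-0.072 wooooooOooooOOOo.wwwwwww
-0.064 wooooooooooOOOOoowwwwwww
-0.056 w#oooooooooOOOOowwwwwwww
-0.048 w###woooooOOOOoowwwwwwww
-0.04 w###ww.o.w.OOOoo.wwwwwww
-0.032 ww##wwwwwwwOOOOo.wwwwwww
-0.024 w###wwwwwww.wwwwwwwwwwww
```

Emit:
jog_arm(
  rows=[
    {"x":-0.15,"y":0.02,"z":0,"wx":0,"wy":0,"wz":0,"grip":-1},
    {"x":-0.25,"y":0.03,"z":0,"wx":0,"wy":0,"wz":0,"grip":-1},
    {"x":-0.15,"y":0,"z":0.4,"wx":0,"wy":0,"wz":0,"grip":-1},
    {"x":0,"y":0,"z":0.8,"wx":0,"wy":0,"wz":0,"grip":-1},
    {"x":0,"y":0,"z":0.8,"wx":0,"wy":0,"wz":0,"grip":-1},
    {"x":0,"y":0,"z":0.4,"wx":0,"wy":0,"wz":0,"grip":-1},
  ],
)

```text
time: 31.6
tool_pos: [0.4239, 0.1803, 0.2447]
tcp_rot: [2.337, 2.09, 0.012]
contact_force: [1.0, -0.3, -2.4]
width: 0.228
gripper_force: 35.0
```

```bash
python3 tchk.py; python3 -c "
from h import *
plan3([])"
```

```text
-0.16 oooooooooooooooooooooooo
-0.152 oooooooooooooooooooooooo
-0.144 oooooooooooooooooooooooo
-0.136 oooooooooooooooooooooooo
-0.128 oooooOOOOOoooooooooooooo
-0.12 oOOOOOOOOOooo..owww..oww
-0.112 woOOOOOOOOooowwwwwwwwwww
-0.104 woOoOOOOowwwwwwwwwwwwwww
-0.096 w#oooowooo.wwwwwwwwwwwww
-0.088 w.oooo.oooowwwwwwwwwwwww
-0.08 wooooooooooOOoowwwwwwwww
-0.072 woooooooooooOOOo.wwwwwww
-0.064 wooooooooooOOOooowwwwwww
-0.056 w#oooooooooOOOoowwwwwwww
-0.048 w###woooooOOOOoowwwwwwww
-0.04 w###ww.o.w.OOOoo.wwwwwww
-0.032 ww##wwwwwwwOOOOo.wwwwwww
-0.024 w###wwwwwww.wwwwwwwwwwww
now t 31.65 foot [0.4261 0.1807 0.1817] tray xy -0.1615 -0.0351 F [ 1.6  0.1 -0.6] q [ 0.16  0.27  1.81 -0.    1.05  0.27]
```

```bash
sed "s/'side'/'scene'/;s/v>134/v>145/;s/-.16,-.02,.008/-.16,-.09,.005/" tchk.py > t2.py; python3 t2.py; python3 -c "
from h import *
A=.19
plan3([(.526,-.281,.13,A),(.526,-.281,.03,A),(.526,-.281,.006,A)])"
```

```text
-0.16 oooooooooooooooooooooooo
-0.155 oooooooooooooooooooooooo
-0.15 oooooooooooooooooooooooo
-0.145 oooooooooooooooooooooooo
-0.14 oooooooooooooooooooooooo
-0.135 oooooooOOOoooooooooooooo
-0.13 ooooooOOOOOOoooooooooooo
-0.125 ooooOOOOOOOOOooooooooooo
-0.12 ooooOOOOOOOOoooooooooooo
-0.115 ooooOOOOOOOOo.ooo.....oo
-0.11 ooooOOOOOoooow.wwwwwwwww
-0.105 oooooOoooooowww.wwwwwwww
-0.1 oooooooooo.wwwwwwwwwwwww
-0.095 ooooooooooowwwwwwwwwwwww
-0.09 oooooooooo.wwwwwwwwwwwww
now t 31.7 foot [0.4256 0.1806 0.1797] tray xy -0.1619 -0.0353 F [ 0.3  0.8 -2.3] q [ 0.16  0.27  1.81 -0.    1.05  0.27]
(0.526, -0.281, 0.13, 0.19) d [ 1.69 -7.69 -0.83] w [ 0.05  0.08 -9.09]
(0.526, -0.281, 0.03, 0.19) d [ 0.    0.   -1.67] w [0. 0. 0.]
(0.526, -0.281, 0.006, 0.19) d [ 0.   0.  -0.4] w [0. 0. 0.]
```

Emit:
jog_arm(
  rows=[
    {"x":0.1,"y":-0.4,"z":0.1,"wx":0,"wy":0,"wz":-0.7,"grip":-1},
    {"x":0.13,"y":-0.6,"z":0,"wx":0,"wy":0,"wz":-0.7,"grip":-1},
    {"x":0.13,"y":-0.6,"z":0,"wx":0,"wy":0,"wz":-0.7,"grip":-1},
    {"x":0.13,"y":-0.6,"z":0,"wx":0,"wy":0,"wz":-0.7,"grip":-1},
    {"x":0.13,"y":-0.6,"z":0,"wx":0,"wy":0,"wz":-0.7,"grip":-1},
    {"x":0.13,"y":-0.6,"z":0,"wx":0,"wy":0,"wz":-0.7,"grip":-1},
    {"x":0.13,"y":-0.6,"z":0,"wx":0,"wy":0,"wz":-0.7,"grip":-1},
    {"x":0.13,"y":-0.6,"z":0,"wx":0,"wy":0,"wz":-0.7,"grip":-1},
    {"x":0.13,"y":-0.6,"z":0,"wx":0,"wy":0,"wz":-0.7,"grip":-1},
    {"x":0.13,"y":-0.6,"z":0,"wx":0,"wy":0,"wz":-0.7,"grip":-1},
    {"x":0.13,"y":-0.6,"z":0,"wx":0.02,"wy":0.03,"wz":-0.7,"grip":-1},
    {"x":0.13,"y":-0.6,"z":0,"wx":0.02,"wy":0.03,"wz":-0.7,"grip":-1},
    {"x":0.13,"y":-0.6,"z":-0.4,"wx":0,"wy":0,"wz":-0.7,"grip":-1},
    {"x":0,"y":0,"z":-0.4,"wx":0,"wy":0,"wz":0,"grip":-1},
    {"x":0,"y":0,"z":0,"wx":0,"wy":0,"wz":0,"grip":-1},
  ],
)

```text
time: 33.58
tool_pos: [0.5202, -0.2744, 0.196]
tcp_rot: [-3.119, -0.294, 0.019]
contact_force: [-0.5, 0.8, -2.0]
width: 0.227
gripper_force: 35.0
```

```bash
python3 -c "
from h import *
A=.195
plan3([(.526,-.281,.03,A),(.526,-.281,.006,A)])"
```

```text
now t 33.575 foot [ 0.5194 -0.2738  0.131 ] tray xy -0.0165 -0.4768 F [-0.5  0.8 -2. ] q [-0.67  0.52  1.54 -0.    1.1   0.71]
(0.526, -0.281, 0.03, 0.195) d [ 0.1  -0.11 -1.68] w [-0.06 -0.09  0.05]
(0.526, -0.281, 0.006, 0.195) d [ 0.   0.  -0.4] w [0. 0. 0.]
```

Emit:
jog_arm(
  rows=[
    {"x":0.1,"y":-0.11,"z":-0.3,"wx":-0.06,"wy":-0.09,"wz":0.05,"grip":-1},
    {"x":0,"y":0,"z":-0.5,"wx":0,"wy":0,"wz":0,"grip":-1},
    {"x":0,"y":0,"z":-0.5,"wx":0,"wy":0,"wz":0,"grip":-1},
    {"x":0,"y":0,"z":-0.38,"wx":0,"wy":0,"wz":0,"grip":-1},
    {"x":0,"y":0,"z":0,"wx":0,"wy":0,"wz":0,"grip":-1},
    {"x":0,"y":0,"z":0,"wx":0,"wy":0,"wz":0,"grip":-1},
  ],
)

```text
time: 34.33
tool_pos: [0.5296, -0.2826, 0.1004]
tcp_rot: [3.119, 0.307, 0.012]
contact_force: [0.7, -0.4, -2.4]
width: 0.229
gripper_force: 35.0
```

```bash
python3 -c "
from h import *
A=.195
plan3([(.526,-.281,.007,A)])"
```

```text
now t 34.325 foot [ 0.5301 -0.2831  0.0354] tray xy -0.0063 -0.484 F [ 0.7 -0.4 -2.4] q [-0.68  0.65  1.61 -0.    0.87  0.7 ]
(0.526, -0.281, 0.007, 0.195) d [-0.06  0.03 -0.47] w [ 0.05  0.06 -0.01]
```

Emit:
jog_arm(
  rows=[
    {"x":-0.06,"y":0.03,"z":-0.15,"wx":0.05,"wy":0.06,"wz":0,"grip":-1},
    {"x":0,"y":0,"z":-0.15,"wx":0,"wy":0,"wz":0,"grip":-1},
    {"x":0,"y":0,"z":-0.12,"wx":0,"wy":0,"wz":0,"grip":-1},
    {"x":0,"y":0,"z":-0.05,"wx":0,"wy":0,"wz":0,"grip":-1},
    {"x":0,"y":0,"z":0,"wx":0,"wy":0,"wz":0,"grip":-1},
    {"x":0,"y":0,"z":0,"wx":0,"wy":0,"wz":0,"grip":-1},
  ],
)

```text
time: 35.08
tool_pos: [0.5255, -0.2809, 0.0714]
tcp_rot: [-3.126, -0.306, 0.002]
contact_force: [-0.1, -0.6, -2.1]
width: 0.228
gripper_force: 35.0
```

Emit:
jog_arm(
  rows=[
    {"x":0,"y":0,"z":-0.025,"wx":0,"wy":0,"wz":0,"grip":-1},
    {"x":0,"y":0,"z":0,"wx":0,"wy":0,"wz":0,"grip":-1},
    {"x":0,"y":0,"z":0,"wx":0,"wy":0,"wz":0,"grip":0},
    {"x":0,"y":0,"z":0,"wx":0,"wy":0,"wz":0,"grip":0.6},
    {"x":0,"y":0,"z":0,"wx":0,"wy":0,"wz":0,"grip":0.6},
    {"x":0,"y":0,"z":0,"wx":0,"wy":0,"wz":0,"grip":0.6},
    {"x":0,"y":0,"z":0,"wx":0,"wy":0,"wz":0,"grip":0.6},
  ],
)

```text
time: 35.95
tool_pos: [0.5253, -0.2808, 0.0698]
tcp_rot: [-3.126, -0.306, 0.002]
contact_force: [0.6, 0.3, -0.2]
width: 0.709
gripper_force: 0.0
```

Emit:
jog_arm(
  rows=[
    {"x":0,"y":0,"z":0.2,"wx":0,"wy":0,"wz":0,"grip":0.6},
    {"x":0,"y":0,"z":0.4,"wx":0,"wy":0,"wz":0,"grip":0.6},
    {"x":0,"y":0,"z":0.8,"wx":0,"wy":0,"wz":0,"grip":0.6},
    {"x":0,"y":0,"z":0.9,"wx":0,"wy":0,"wz":0,"grip":0.6},
    {"x":-0.3,"y":0.3,"z":0.9,"wx":0,"wy":0,"wz":0,"grip":0.6},
    {"x":-0.4,"y":0.6,"z":0.9,"wx":0,"wy":0,"wz":0,"grip":0.6},
    {"x":-0.4,"y":0.9,"z":0.9,"wx":0,"wy":0,"wz":0,"grip":0.6},
    {"x":0,"y":0.8,"z":0.6,"wx":0,"wy":0,"wz":0,"grip":0.6},
    {"x":0,"y":0,"z":0,"wx":0,"wy":0,"wz":0,"grip":0.6},
    {"x":0,"y":0,"z":0,"wx":0,"wy":0,"wz":0,"grip":0.6},
  ],
)

```text
time: 37.2
tool_pos: [0.4665, -0.1401, 0.3888]
tcp_rot: [-3.126, -0.307, 0.002]
contact_force: [-0.0, 0.1, -0.1]
width: 0.801
gripper_force: 0.0
```

```bash
cat > e.py <<'E'
from h import *
o=r.get_obs();print(o["time"],o["tool_pos"])
c=cams.get_image('scene');hsv=cv2.cvtColor(c['img'],cv2.COLOR_RGB2HSV).astype(int)
# scraper: orange-brown pixels near the rest, against predicted corners
m=(hsv[...,0]<20)&(hsv[...,1]>80)&(hsv[...,2]>60);m[:255]=0;m[:,:155]=0;m[:,225:]=0;m[315:]=0
ys,xs=np.nonzero(m);print("seen",xs.min(),xs.max(),ys.min(),ys.max(),m.sum())
Q=R.from_euler("z",.195).as_matrix();P=[]
for x,y,z in [(a*.05,b*.01,h) for a in(1,-1) for b in(1,-1) for h in(.02,.042)]+[(a*.028,b*.01,.1) for a in(1,-1) for b in(1,-1)]:
    w=Q@[x,y,z]+[.5245,-.281,.005];p=np.linalg.inv(c["cam_to_world"])@np.r_[w,1];u=c["mtx"]@(p[:3]/p[2]);P.append(u[:2])
P=np.array(P);print("pred",P.min(0).round(1),P.max(0).round(1))
d0=pickle.load(open('d0.pkl','rb'))[1]['scene']['img'];h0=cv2.cvtColor(d0,cv2.COLOR_RGB2HSV).astype(int)
m0=(h0[...,0]<20)&(h0[...,1]>80)&(h0[...,2]>60);m0[:255]=0;m0[:,:155]=0;m0[:,225:]=0;m0[315:]=0
ys,xs=np.nonzero(m0);print("start",xs.min(),xs.max(),ys.min(),ys.max(),m0.sum())
E
python3 e.py; python3 tchk.py; python3 t2.py | head -8
```

```text
37.2 [ 0.46653001 -0.14006534  0.38882118]
seen 170 206 266 295 596
pred [168.5 263.9] [206.5 293.4]
start 170 207 267 294 613
-0.16 oooooooooooooooooooooooo
-0.152 oooooooooooooooooooooooo
-0.144 oooooooooooooooooooooooo
-0.136 oooooooooooooooooooooooo
-0.128 oooooOOOOOoooooooooooooo
-0.12 oOOOOOOOOOooo.oowww..oww
-0.112 woOOOOOOOOooowwwwwwwwwww
-0.104 woOooOOOowwwwwwwwwwwwwww
-0.096 w#oooowooo.wwwwwwwwwwwww
-0.088 w.oooo.oooowwwwwwwwwwwww
-0.08 wooooooooooOOoowwwwwwwww
-0.072 woooooooooooOOOo.wwwwwww
-0.064 wooooooooooOooooowwwwwww
-0.056 w#oooooooooooOoowwwwwwww
-0.048 w###woooooOOOOoowwwwwwww
-0.04 w###ww.o.w.OOOoo.wwwwwww
-0.032 w###wwwwwwwOOOOo.wwwwwww
-0.024 w###wwwwwww.wwwwwwwwwwww
-0.16 ooooooooOOooOoOooooooooo
-0.155 ooooooooOOooooOooooooooo
-0.15 oooOOoooOOOooOoooooooooo
-0.145 OOOoOooooOOOOOOOoooooooo
-0.14 oooooOooOOoOOOOooooooooo
-0.135 ooooOOoOOOOOOooooooooooo
-0.13 ooooOOOOOOOOOOoooOoooooo
-0.125 oooOOOOOOOOOOoooOooooooo
```

```bash
python3 -c "
from h import *
print(sign_off())"
```

```text
the job is handed in; nothing more can be done
None
```

I swept all four chips over the side edge into the tray, stood the scraper upright in its rest, let go, and handed the job in at about 37 s; no verdict came back. The one doubt is a chip lying partly over the tray's wall nearest the robot: I nudged it inward, and its centre measures about 10 mm inside the outline, to within about 5 mm.

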